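# Charge the grinding jar through the pouring chute and hang the chute up

### The arm

A 6-joint arm with a two-finger parallel gripper is mounted at the origin on a cart in front of the work surface, level with it; the furniture and walls round the work are solid. World frame = base frame: x ahead of the robot, y to its left, z up, the work surface at z = 0. Lengths are in m, angles in rad, forces in N, time in s.
With the tool pointing down it reaches from about 0.3 to 0.875 m from the base axis. Payload 6.4 kg.
Tool frame: the origin (TCP) lies between the finger pads; the fingertips stand tip_extent ahead of it and the grasp point (between the pads) lies 5 mm behind it (tip_extent is the distance from the TCP to the fingertips, in m); z points along the fingers, y is the direction in which the jaws open and shut (so a half turn about z gives the same grasp; the last joint's range is limited). The gripper opens to 85 mm and grips with 20 to 120 N. Pads are 22 mm wide; open, the fingers measure 114 mm over their backs; the gripper's body (76 mm by 85 mm) begins 54 mm behind the grasp point. The pads swing forward as they close: fully open they stand 13 mm farther back than shut.
Start: joints at [0.938, 0.181, 1.607, -0, 1.354, -0.206], TCP at [0.238, 0.523, 0.245] pointing down, gripper open.
Joint ranges: [-2.99, 2.99], [-0.89, 2.07], [0.3, 2.58], [-1.14, 4.28], [0, 2.63], [-3.12, 3.12]. Speed limits (rad/s): [2.57, 2.57, 3.01, 3.14, 3.14, 3.14].

### API

Orientations are given as a unit quaternion [w, x, y, z].
In Python, from bench import * gives the robot as it stands.
- The arm moves only by the shell command python3 -m jog 'ROWS'. ROWS is JSON, a list of rows, each a list of 3 entries, a list of its own where there are three numbers: the shift along the tool's x, y, z in mm, then the turn, a rotation vector about the tool's x, y, z in rad, then the opening, from 0 (shut) to 1 (fully open). A call has 1 to 20 rows; each row is the pose to reach, as a shift and turn from the pose measured when the call began, along the tool's axes at that moment; what a row does not reach only later rows make up. A row lasts 1/12 s, in which the tool goes at most 41.7 mm and 7.16 degrees, less where a joint would pass 70% of its speed; a pose out of reach is approached as far as the arm can. A call with a gripper value outside its range is refused whole. The fingers move at their own pace and stop on an object; the grip force is fixed at half the most. Time passes only in rows, so rows that repeat a pose let the fingers close. It gives the time, the measured TCP pose, the force and the opening at its end, in the units of the state.
- get_obs(): the state, without advancing time (a new reading comes with each control period).
- camera(name): name is "side" or "top"; returns (picture, depth): 384x512x3 uint8, red, green, blue; 384x512 float32, m along the optical axis (not along the pixel's ray), 0 where there is no reading.
- get_calibration(name): a dict with "fx", "fy", "cx", "cy" (pixels), "world_from_camera" (4x4, takes a point from camera to world coordinates). Camera axes: x right, y down, z forward; pixel columns grow to the right and rows downward; lengths in m; the calibration is good to about 2 mm. A picture is of the moment at which its call begins. get_calibration takes no time and is no camera call.
- hand_in(): hands the job in, once; it reports no verdict.
The state is a dict: "time_s": time; "q": joint angles; "dq": joint speeds; "joint_efforts": joint torques, N m; "eef_pos": TCP position; "eef_rot": TCP orientation; "wrist_force": force on the tool from outside, world axes, zero at the start; "torque": the same for the moment, N m; "opening": opening from 0.0 (shut) to 1.0 (fully open).
Only numpy, scipy, OpenCV 4.12 (cv2) and the standard library are available. Lean on these libraries where they do the work, as an engineer would, in place of code of your own. Each camera call takes 0.05 s, during which the arm holds its last target.

### The job

Gather all the steel grinding slugs from the bench into the pan of the pouring chute, then lift the chute by its grip tab and tip it over the jar so that every slug slides down the spout into the jar's narrow mouth; slugs may go in only by way of the chute, never held over the mouth in the gripper. Pour again any slug that misses, and when all are in the jar hang the chute by its wire bail on the hook of the stand and let go, so that it hangs still. Leave the other things on the bench where they are.

Things in the scene. Friction and masses are not known exactly. Their poses are not given: they have to be found in the camera images.
- chute: loose stainless pouring chute, 0.18 kg, 162 mm long, 44 wide, 145 high over its tab. Origin: underside, below the pan; +x to the spout (nose), z up. Straight trough 38 mm wide inside, with a back wall at x = -58 mm, open in front at x = 99 mm. Floor rises 5 degrees to the nose, z = 4 to 18 mm; wall tops z = 32 (back) to 43 mm. Polished: slugs slide once the floor slopes 15 degrees
- chute_tab (a point): point to grip on the chute's upright flat tab (tab 10 mm thick along the chute's x, 28 mm wide along y, from z = 98 to 145 mm; this point at x = -45, y = 0, z = 130 mm of the chute); axes as the chute's
- chute_bail (a point): peak of the chute's closed wire bail (wire 6 mm thick, its centre; x = -45, y = 0, z = 95 mm of the chute), the part to lay in the hook. The bail stands across the pan: uprights at y = +/-20 mm up to z = 75 mm, then a roof-shaped top to the peak. The open window below the peak is 35 mm wide and 55 mm high
- chute_spout (a point): floor of the chute at the lip of its open front end, the spout (x = 99, y = 0, z = 18.5 mm of the chute); spout 44 mm wide outside, its walls 22 mm high
- jar: fixed steel grinding jar on a 100 x 100 x 8 mm base plate. Origin: centre of the plate's underside; z up. Round body 72 mm across, straight up to 74 mm above the bench, then drawn in to a neck 56 mm across outside
- jar_mouth (a point): centre of the jar's open mouth, in the plane of the rim, 103 mm above the bench; opening 48 mm across
- hook_stand: fixed stand: 100 x 100 x 10 mm base, upright 12 mm post 210 mm high, one hook of 8 mm bar pointing along the stand's own -x. Origin: underside of the base, on the post's axis; z up. The hook leaves the post at z = 200 mm, dips to a seat (bar centre z = 195 mm from x = -65 to -85 mm) and turns up at its end
- hook_seat (a point): middle of the hook's seat, bar centre (x = -75, z = 195 mm of the stand); the bail wire's centre hangs 7 mm above it
- hook_tip (a point): upturned end of the hook, bar centre (x = -105, z = 210 mm of the stand); its top is at 214 mm
- slug_1: loose steel grinding slug, short plain cylinder 14 mm across and 12 mm high, 15 g, standing flat on the bench to the left of the chute; origin at the centre of its underside, z along its axis. Absent in some starts (three to five are present)
- slug_2: loose steel grinding slug, short plain cylinder 14 mm across and 12 mm high, 15 g, standing flat on the bench to the left of the chute; origin at the centre of its underside, z along its axis. Absent in some starts (three to five are present)
- slug_3: loose steel grinding slug, short plain cylinder 14 mm across and 12 mm high, 15 g, standing flat on the bench to the left of the chute; origin at the centre of its underside, z along its axis. Absent in some starts (three to five are present)
- slug_4: loose steel grinding slug, short plain cylinder 14 mm across and 12 mm high, 15 g, standing flat on the bench to the left of the chute; origin at the centre of its underside, z along its axis. Absent in some starts (three to five are present)
- slug_5: loose steel grinding slug, short plain cylinder 14 mm across and 12 mm high, 15 g, standing flat on the bench to the left of the chute; origin at the centre of its underside, z along its axis. Absent in some starts (three to five are present)
- note_pad: bystander, loose, to be left alone: block of sticky notes, 67 x 68 x 21 mm; origin at the centre of its underside
- cup_1: bystander, loose, to be left alone: specimen cup with screw lid, 64 mm across, 63 mm high; origin at the centre of its underside
- tape_roll: bystander, loose, to be left alone: roll of tape lying flat, 67 mm across, 19 mm high; origin at the centre of its underside
- marker_black: bystander, loose, to be left alone: black marker pen lying down, 128 mm long along its y, 15 mm thick; origin at the centre of its underside
- stapler: bystander, loose, to be left alone: desk stapler, 32 x 137 x 44 mm, long along its y; origin at the centre of its underside
- pencil: bystander, loose, to be left alone: pencil lying down, 162 mm long along its y, 9 mm thick; origin at the centre of its underside
Not all that is in view belongs to the job. What is shaped like the jar but purple is not meant.

How it is judged:
By the outcome, as a careful person would: the job done as asked, in the order asked, and still so for the second after the job is handed in, with the robot touching nothing.
Of slug_1, slug_2, slug_3, slug_4, slug_5 only 3 to 5 are there at a start; the rules pass over those that are not, and their reading is None.
At some moment in a run one of slug_1, slug_2, slug_3, slug_4, slug_5 may be knocked a few centimetres aside while the robot is not near it.
It also fails if it takes over 210 s, if anything falls off the work surface, if the arm or the gripper's body presses on something with over 40 N, if the wrist force passes 120 N, or if a joint passes its speed limit or range.

## Working session

There is one attempt and no reset: what is moved stays moved. The work goes in short steps, Python scripts to look and compute and a shell command to move; the robot and the scene stay as the last step left them, time stands still between calls to the robot, and variables do not carry over. Pictures are saved under pics/ and viewed, and the job is handed in when it is done.

```bash
ls; mkdir -p pics
python3 - <<'E'
from bench import *
import cv2,json
print(get_obs())
for n in("side","top"):
    im,d=camera(n);cv2.imwrite(f"pics/{n}0.png",im[:,:,::-1]);c=get_calibration(n);print(n,c)
E
```

```text
pics
{'time_s': 0.0, 'q': array([ 9.37673820e-01,  1.81539891e-01,  1.60803304e+00, -1.50203405e-05,
        1.35378054e+00, -2.06290715e-01]), 'dq': array([ 0.0014693 ,  0.00027895,  0.00065809,  0.00167943, -0.00183176,
        0.00031185]), 'joint_efforts': array([-1.55224247e-03, -4.44860137e+01, -3.51341736e+01, -3.92022430e-04,
        8.74133839e-03,  1.05968951e-05]), 'eef_pos': array([0.23770311, 0.52297835, 0.24437267]), 'eef_rot': array([-3.52063185e-04,  2.11797860e-01,  9.77313098e-01, -8.06983335e-04]), 'wrist_force': array([ 0.65867453,  0.33520359, -0.96187599]), 'torque': array([ 0.00088386, -0.00980643, -0.04825966]), 'opening': 0.9994433833916992}
side {'fx': 385.45764821112516, 'fy': 385.45764821112516, 'cx': 257.95156424427233, 'cy': 197.6708649616238, 'world_from_camera': array([[-0.9165836 , -0.21938663,  0.33428133, -0.12218562],
       [-0.39982517,  0.49497446, -0.77145325,  1.33418383],
       [ 0.00378581, -0.84075549, -0.54140177,  1.14041222],
       [ 0.        ,  0.        ,  0.        ,  1.        ]])}
top {'fx': 473.3894670428677, 'fy': 473.3894670428677, 'cx': 260.7691517826222, 'cy': 190.3715632665038, 'world_from_camera': array([[ 0.27462149, -0.80122892,  0.5316157 , -0.44090089],
       [-0.96146551, -0.23624495,  0.14061436, -0.33272542],
       [ 0.01292723, -0.54974588, -0.83523192,  1.57471281],
       [ 0.        ,  0.        ,  0.        ,  1.        ]])}
```

View pics/side0.png

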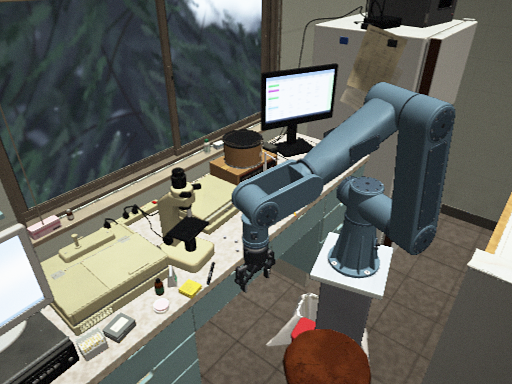

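View pics/top0.png

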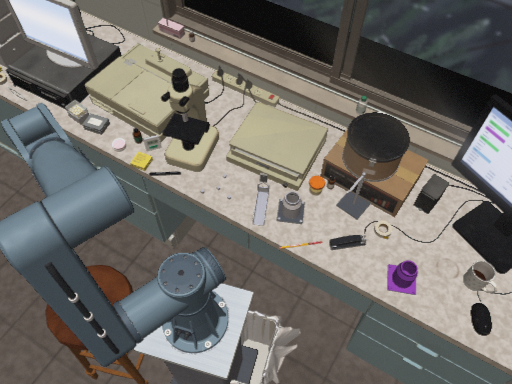

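The top view shows the chute at about (262,200), the grey jar at (291,205), the hook stand at (357,195), small slugs around (205-230,185), and the purple decoy at (403,278). Next I'll enlarge this area.

```bash
cat > h.py <<'E'
from bench import *
import cv2, numpy as np
def cal(n):
    c=get_calibration(n); return c['fx'],c['fy'],c['cx'],c['cy'],np.array(c['world_from_camera'])
def ray(n,u,v,z):
    fx,fy,cx,cy,T=cal(n); d=T[:3,:3]@np.array([(u-cx)/fx,(v-cy)/fy,1.]); o=T[:3,3]
    return o+d*(z-o[2])/d[2]
def pix(n,p):
    fx,fy,cx,cy,T=cal(n); q=T[:3,:3].T@(np.array(p)-T[:3,3]); return np.array([fx*q[0]/q[2]+cx,fy*q[1]/q[2]+cy])
def cloud(n,d):
    fx,fy,cx,cy,T=cal(n); v,u=np.mgrid[:384,:512]
    P=np.stack([(u-cx)/fx*d,(v-cy)/fy*d,d],-1); return P@T[:3,:3].T+T[:3,3]
def crop(n,im,u0,v0,w,h,s,name):
    c=im[v0:v0+h,u0:u0+w,::-1]; c=cv2.resize(c,None,fx=s,fy=s,interpolation=cv2.INTER_CUBIC); cv2.imwrite('pics/'+name,c)
E
python3 - <<'E'
from h import *
im,d=camera("top"); np.savez('top0.npz',im=im,d=d)
crop("top",im,185,165,200,100,4,'c1.png')
im,d=camera("side"); np.savez('side0.npz',im=im,d=d)
crop("side",im,130,180,150,120,5,'c2.png')
for p in [(0.4,0,0),(0.4,0.2,0),(.6,0,0),(.4,-.3,0)]: print(p,pix("top",p),pix("side",p))
E
```

```text
(0.4, 0, 0) [232.15987537 220.02802047] [268.6388603  236.58415767]
(0.4, 0.2, 0) [183.04971764 207.39942375] [251.137303   263.07706449]
(0.6, 0, 0) [247.32249353 178.77709913] [230.83602109 226.24863432]
(0.4, -0.3, 0) [308.75636437 239.7246823 ] [289.95801038 204.31238627]
```

View pics/c1.png

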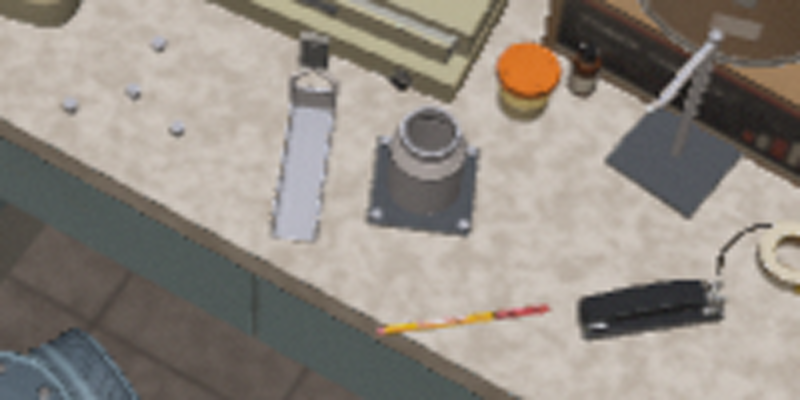

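View pics/c2.png

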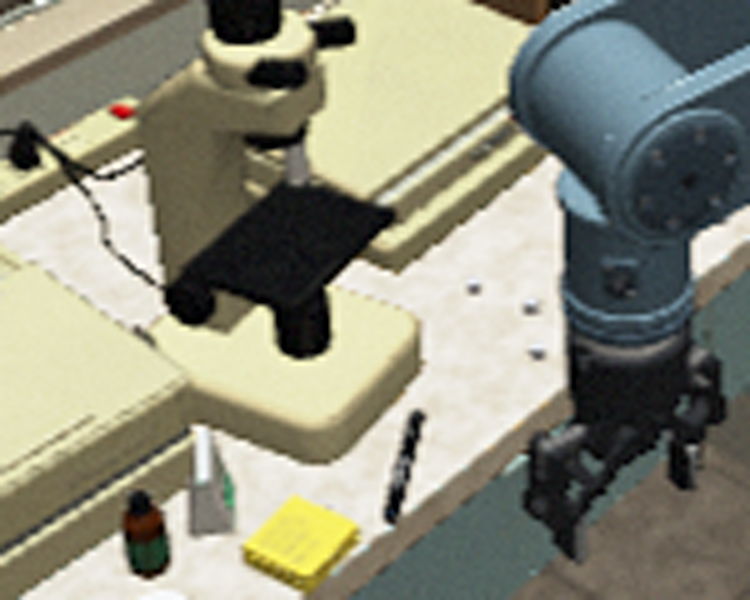

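The crop shows four slugs at crop pixels (158,44), (133,92), (70,106) and (177,129). The chute's tab is at (314,50) and its spout end at (295,238), facing the robot. The grey jar's mouth is at (430,133) and the hook tip at about (655,108). Jar candidates are grey (291,205) and purple (403,278), and grey is the right one. Slug candidates are only those four dots; the dark blob at crop (400,78) is a knob on the equipment.

Run:
```python
from h import *
z=np.load('top0.npz');im,d=z['im'],z['d'];P=cloud("top",d)
print("depth plane check",P[200,215],P[230,240])
g=lambda x,y:(185+x/4-.4,165+y/4-.4)
# slugs: height mask
sub=P[:,:,2]
m=((sub>0.006)&(sub<0.03)).astype(np.uint8)
n,l,s,c=cv2.connectedComponentsWithStats(m)
for i in range(1,n):
    if 3<=s[i,4]<80 and 185<c[i][0]<255 and 165<c[i][1]<240: print("comp",s[i,4],c[i],P[l==i].mean(0))
for q in [(158,44),(133,92),(70,106),(177,129)]: u,v=g(*q);print(q,(u,v),ray("top",u,v,.009))
# chute corners spout
for nme,q,zz in [("spoutL",(273,237),.018),("spoutR",(315,241),.018),("tabTL",(302,36),.145),("tabTR",(327,37),.145),("jarL",(400,132),.103),("jarR",(459,132),.103),("jarT",(430,109),.103),("jarB",(430,157),.103),
 ("hookpost",(717,35),.21),("hooktip",(652,108),.212),("baseL",(606,158),.010),("baseB",(688,217),.01),("baseR",(743,155),.01),("jpTL",(375,140),.008),("jpBL",(367,222),.008),("jpBR",(468,234),.008)]:
    u,v=g(*q); print(nme,ray("top",u,v,zz).round(4),P[int(round(v)),int(round(u))].round(3))
```

```text
depth plane check [ 0.4705707   0.09388851 -0.00604001] [ 0.41742655 -0.02349536 -0.09799198]
comp 10 [224.2 175. ] [0.58433445 0.09263763 0.01059548]
comp 10 [217.9 187.2] [0.52017539 0.09753301 0.01196659]
comp 9 [201.88888889 190.66666667] [0.48740966 0.15304722 0.0108832 ]
comp 10 [228.8 196.5] [0.49242796 0.04321642 0.00915945]
comp 3 [226.66666667 206.        ] [0.45008964 0.03822112 0.00649668]
(158, 44) (224.1, 175.6) [0.58243867 0.0925225  0.009     ]
(133, 92) (217.85, 187.6) [0.52013243 0.09792337 0.009     ]
(70, 106) (202.1, 191.1) [0.48682583 0.15213812 0.009     ]
(177, 129) (228.85, 196.85) [0.49102453 0.04256201 0.009     ]
spoutL [ 0.3966 -0.0835  0.018 ] [ 0.396 -0.084  0.018]
spoutR [ 0.4035 -0.1225  0.018 ] [ 0.402 -0.121  0.018]
tabTL [ 0.5399 -0.0692  0.145 ] [ 0.539 -0.069  0.143]
tabTR [ 0.5453 -0.0917  0.145 ] [ 0.546 -0.09   0.142]
jarL [ 0.49  -0.178  0.103] [ 0.484 -0.181  0.111]
jarR [ 0.5054 -0.2303  0.103 ] [ 0.509 -0.229  0.094]
jarT [ 0.5225 -0.1985  0.103 ] [ 0.528 -0.197  0.093]
jarB [ 0.4715 -0.2111  0.103 ] [ 0.473 -0.211  0.099]
hookpost [ 0.6007 -0.4339  0.21  ] [ 0.598 -0.434  0.215]
hooktip [ 0.5063 -0.3921  0.212 ] [ 0.507 -0.394  0.209]
baseL [ 0.5764 -0.3682  0.01  ] [ 0.577 -0.368  0.01 ]
baseB [ 0.5333 -0.4561  0.01  ] [ 0.54  -0.459 -0.001]
baseR [ 0.6177 -0.496   0.01  ] [ 0.624 -0.495  0.002]
jpTL [ 0.5342 -0.1469  0.008 ] [ 0.538 -0.145 -0.002]
jpBL [ 0.4428 -0.1631  0.008 ] [ 0.445 -0.161  0.004]
jpBR [ 0.4572 -0.2584  0.008 ] [ 0.459 -0.26   0.006]
```

```bash
cat >> h.py <<'E'
from scipy.spatial.transform import Rotation as R
def pose():
    o=get_obs(); w,x,y,z=o['eef_rot']; return np.array(o['eef_pos']),R.from_quat([x,y,z,w]),o
def Rt(yaw,pitch=0):
    """chute frame yaw(deg) w/ nose-down pitch; tool y=+chute x, tool z=-chute z"""
    C=R.from_euler('ZY',[yaw,pitch],degrees=True)
    return C, C*R.from_matrix(np.array([[0,1,0],[1,0,0],[0,0,-1.]]))
def rel(p,Rg):
    p0,R0,o=pose(); s=R0.inv().apply(np.array(p)-p0)*1000; r=(R0.inv()*Rg).as_rotvec()
    print('shift mm',s.round(1).tolist(),'turn',r.round(3).tolist(), 't',round(o['time_s'],2),'rows>=',int(max(np.linalg.norm(s)/41.7,np.degrees(np.linalg.norm(r))/7.16))+1)
E
python3 - <<'E'
import bench
print([n for n in dir(bench) if not n.startswith('_')])
print(getattr(bench,'tip_extent',None))
from h import *
rel((.4915,.043,.10),Rt(9)[1]); rel((.4915,.043,.10),Rt(189)[1])
im,d=camera("side")
P=cloud("side",d)
z=P[:,:,2]; m=(np.abs(P[:,:,0]-.238)<.09)&(np.abs(P[:,:,1]-.523)<.09)&(z>.15)&(z<.35)
print(z[m].min(), np.sort(z[m])[:10])
crop("side",im,215,220,80,80,7,'grip.png')
E
```

```text
['MotionError', 'camera', 'get_calibration', 'get_obs', 'hand_in', 'tip_extent']
0.014
shift mm [-429.7, -331.9, 145.0] turn [-0.001, 0.0, 0.987] t 0.2 rows>= 14
shift mm [-429.7, -331.9, 145.0] turn [-0.0, -0.001, -2.155] t 0.2 rows>= 18
0.2436981351548022 [0.24369814 0.24440549 0.24558109 0.24661335 0.24696826 0.24791195
 0.2500128  0.25120176 0.25120448 0.25142978]
```

View pics/grip.png

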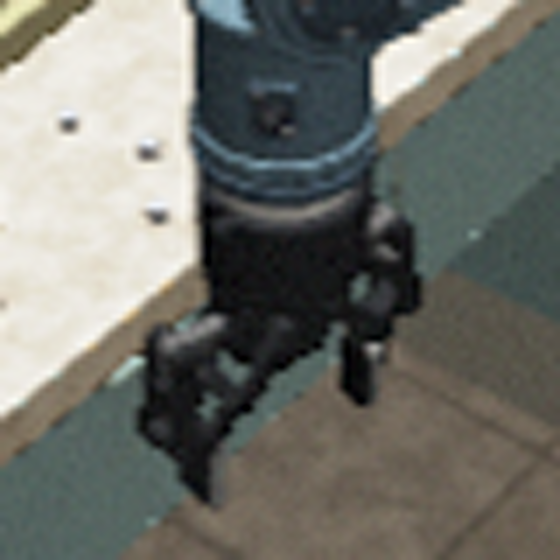

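```bash
python3 -m jog '[[[-430,-332,145],[0,0,0.987],0.5],[[-430,-332,145],[0,0,0.987],0.5],[[-430,-332,145],[0,0,0.987],0.5],[[-430,-332,145],[0,0,0.987],0.5],[[-430,-332,145],[0,0,0.987],0.5],[[-430,-332,145],[0,0,0.987],0.5],[[-430,-332,145],[0,0,0.987],0.5],[[-430,-332,145],[0,0,0.987],0.5],[[-430,-332,145],[0,0,0.987],0.5],[[-430,-332,145],[0,0,0.987],0.5],[[-430,-332,145],[0,0,0.987],0.5],[[-430,-332,145],[0,0,0.987],0.5],[[-430,-332,145],[0,0,0.987],0.5],[[-430,-332,145],[0,0,0.987],0.5],[[-430,-332,145],[0,0,0.987],0.5],[[-430,-332,145],[0,0,0.987],0.5],[[-430,-332,145],[0,0,0.987],0.5],[[-430,-332,145],[0,0,0.987],0.5]]'
python3 - <<'E'
from h import *
im,d=camera("top");crop("top",im,185,150,130,100,6,'t2.png')
im,d=camera("side");crop("side",im,170,170,130,100,6,'s2.png')
rel((.4915,.043,.017),Rt(9)[1]);print(pose()[2]['q'],get_obs()['wrist_force'])
E
```

```text
time_s: 1.75
eef_pos: [0.4913, 0.044, 0.1003]
eef_rot: [-0.0, 0.649, 0.761, -0.0]
wrist_force: [-0.6, 0.0, 0.9]
opening: 0.502
shift mm [-1.1, -0.1, 83.4] turn [-0.0, 0.001, 0.002] t 1.85 rows>= 3
[-1.51129534e-01  1.89179634e-01  1.92317138e+00 -7.07038359e-04
  1.02921587e+00 -3.09692232e-01] [0.05363524 0.27095511 0.06624376]
```

View pics/t2.png

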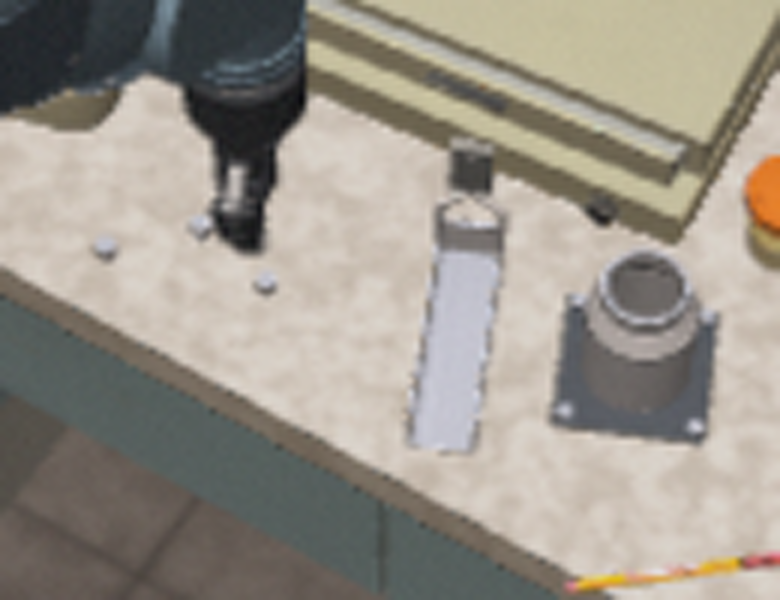

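View pics/s2.png

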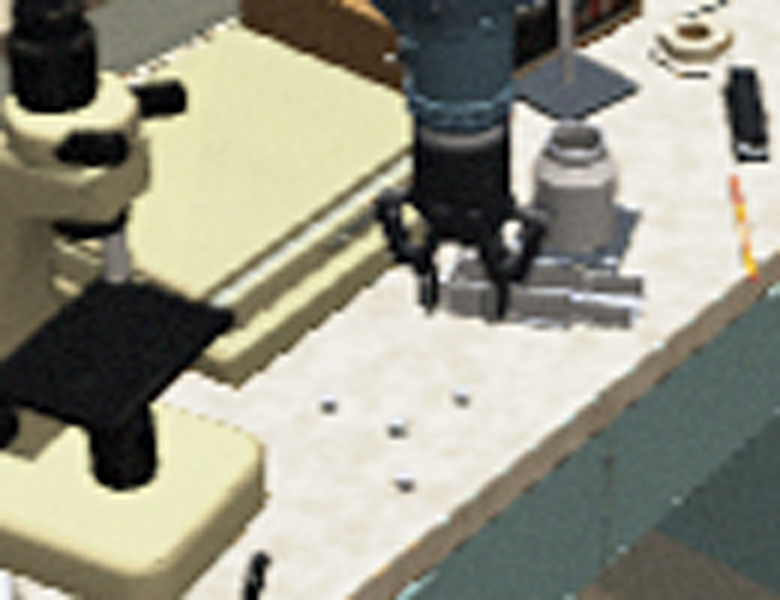

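The side view shows four slugs at crop (330,405), (397,430), (460,399) and (404,484), with the gripper above the one at (460,399). I'll cross-check their positions from this view.

Run:
```python
from h import *
for q in [(330,405),(397,430),(460,399),(404,484)]: print(ray("side",170+q[0]/6-.4,170+q[1]/6-.4,.007).round(4))
```

```text
[0.5841 0.0952 0.007 ]
[0.5226 0.1015 0.007 ]
[0.4944 0.0473 0.007 ]
[0.4897 0.1562 0.007 ]
```

```bash
python3 -m jog '[[[-1,2,40],[0,0,0],0.5],[[-1,2,70],[0,0,0],0.5],[[-1,2,83],[0,0,0],0.5],[[-1,2,83],[0,0,0],0.5],[[-1,2,83],[0,0,0],0],[[-1,2,83],[0,0,0],0],[[-1,2,83],[0,0,0],0],[[-1,2,83],[0,0,0],0],[[-1,2,83],[0,0,0],0],[[-1,2,83],[0,0,0],0],[[-1,2,60],[0,0,0],0],[[-1,2,20],[0,0,0],0],[[-1,2,0],[0,0,0],0],[[-1,2,0],[0,0,0],0]]'
python3 - <<'E'
from h import *
im,d=camera("side");crop("side",im,200,190,80,60,10,'s3.png')
C=Rt(189)[0]
O=np.array([.498,-.0875,0])
for x in (10,20,30,40): print(x,C.apply([x/1000,0,0])+O)
for z in (.13,.055):rel(C.apply([.025,0,0])+O+[0,0,z],Rt(9)[1])
E
```

```text
time_s: 3.02
eef_pos: [0.4976, 0.0429, 0.106]
eef_rot: [0.005, 0.649, 0.761, 0.002]
wrist_force: [1.6, -0.7, 0.8]
opening: 0.111
10 [ 0.48812312 -0.08906434  0.        ]
20 [ 0.47824623 -0.09062869  0.        ]
30 [ 0.46836935 -0.09219303  0.        ]
40 [ 0.45849247 -0.09375738  0.        ]
shift mm [-129.2, -43.7, -26.2] turn [0.007, 0.003, 0.002] t 3.07 rows>= 4
shift mm [-129.0, -44.2, 48.8] turn [0.007, 0.003, 0.002] t 3.07 rows>= 4
```

View pics/s3.png

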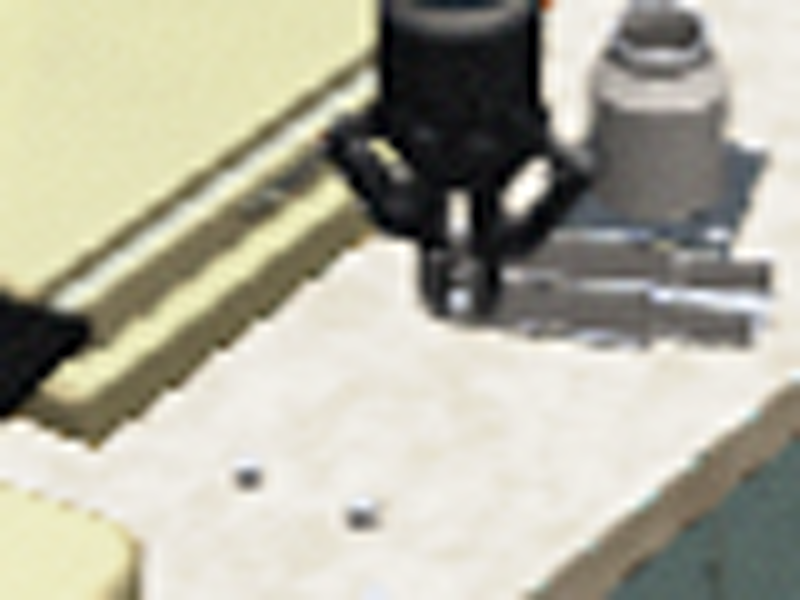

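```bash
python3 -m jog '[[[-43,-11,-26],[0.007,0.003,0],0],[[-86,-23,-26],[0.007,0.003,0],0],[[-129,-34,-26],[0.007,0.003,0],0],[[-129,-34,-26],[0.007,0.003,0],0],[[-129,-34,0],[0.007,0.003,0],0],[[-129,-34,25],[0.007,0.003,0],0],[[-129,-34,25],[0.007,0.003,0],0]]'
python3 - <<'E'
from h import *
im,d=camera("top");crop("top",im,215,150,110,80,7,'t4.png')
C=Rt(189)[0]
O=np.array([.498,-.0875,0]); p=pose()[0]; print(p,C.inv().apply(p-O))
rel(C.apply([.015,0,0])+O+[0,0,.034],Rt(9)[1])
E
```

```text
time_s: 3.65
eef_pos: [0.4801, -0.0892, 0.0748]
eef_rot: [-0.003, 0.649, 0.76, -0.001]
wrist_force: [-1.5, 0.4, -0.2]
opening: 0.112
[ 0.48057515 -0.08902111  0.07630431] [ 0.01744827 -0.00122346  0.07630431]
shift mm [-1.4, 2.7, 42.3] turn [-0.006, -0.004, 0.001] t 3.7 rows>= 2
```

View pics/t4.png

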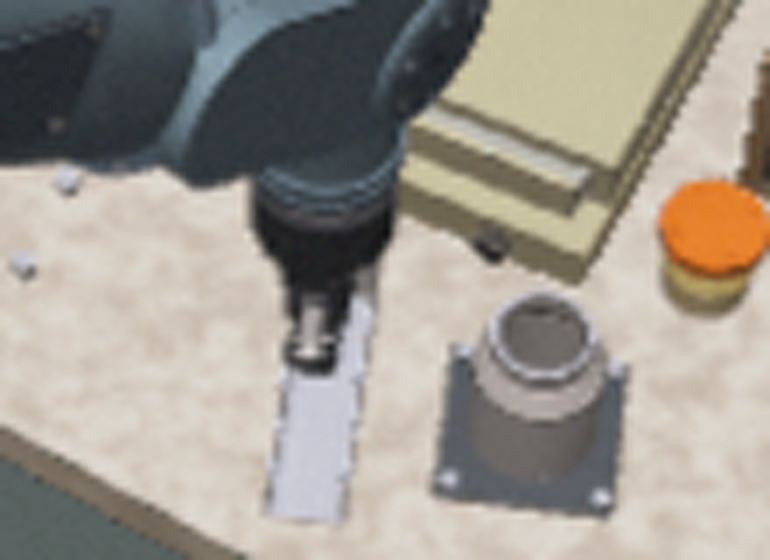

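Run:
```python
from h import *
C=Rt(189)[0]
O=np.array([.498,-.0875,0])
p=ray("top",215+310/7-.4,150+365/7-.4,.063);print(p,C.inv().apply(p-O))
for q in [(0,.0,.0113),(.025,.019,.037),(.025,-.019,.037),(.099,.022,.018),(.099,-.022,.018)]: print(q,(pix("top",C.apply(q)+O)+.4-[215,150])*7)
im,d=camera("side");crop("side",im,215,190,80,60,10,'s4.png')
```

```text
[ 0.47001699 -0.08549462  0.063     ] [ 0.02732478 -0.0063582   0.063     ]
(0, 0.0, 0.0113) [326.52760813 374.16420694]
(0.025, 0.019, 0.037) [356.31077657 391.80796891]
(0.025, -0.019, 0.037) [287.03956067 384.15048553]
(0.099, 0.022, 0.018) [345.20225082 527.56702098]
(0.099, -0.022, 0.018) [263.90773987 518.39185625]
```

View pics/s4.png

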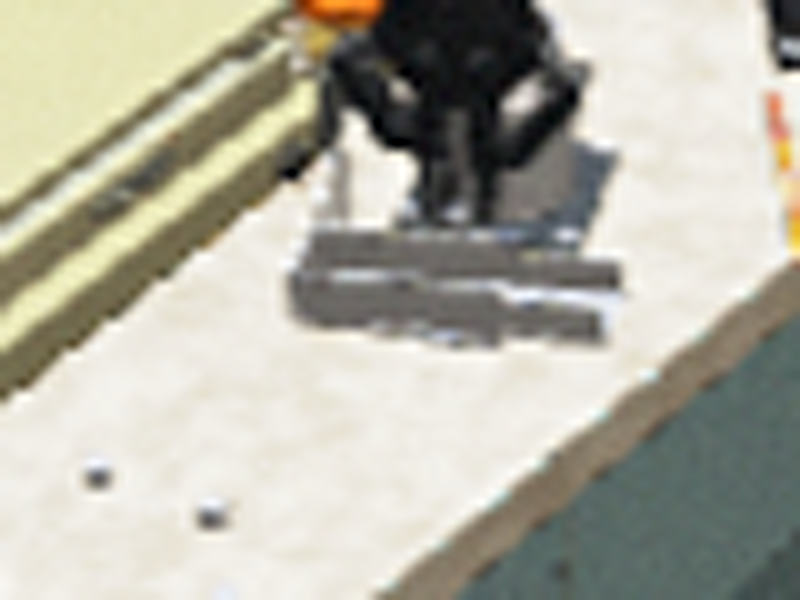

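```bash
python3 -m jog '[[[0,-4,20],[-0.006,-0.004,0],0],[[0,-4,42],[-0.006,-0.004,0],0],[[0,-4,42],[-0.006,-0.004,0],0],[[0,-4,42],[-0.006,-0.004,0],0],[[0,-4,42],[-0.006,-0.004,0],0.35],[[0,-4,42],[-0.006,-0.004,0],0.35],[[0,-4,42],[-0.006,-0.004,0],0.35],[[0,-4,20],[-0.006,-0.004,0],0.35],[[0,-4,-15],[-0.006,-0.004,0],0.35],[[0,-4,-55],[-0.006,-0.004,0],0.4],[[40,-4,-70],[-0.006,-0.004,0],0.5],[[80,-4,-70],[-0.006,-0.004,0],0.5],[[80,-4,-70],[-0.006,-0.004,0],0.5]]'
python3 - <<'E'
from h import *
im,d=camera("top");crop("top",im,195,160,120,80,6,'t5.png')
im,d=camera("side");crop("side",im,195,190,100,75,8,'s5.png')
rel((.5215,.0995,.10),Rt(9)[1])
E
```

```text
time_s: 4.83
eef_pos: [0.4652, -0.0061, 0.1502]
eef_rot: [0.002, 0.647, 0.762, 0.002]
wrist_force: [-0.4, 1.1, -0.6]
opening: 0.5
shift mm [98.9, 72.5, 49.1] turn [0.004, 0.003, 0.005] t 4.93 rows>= 4
```

View pics/t5.png

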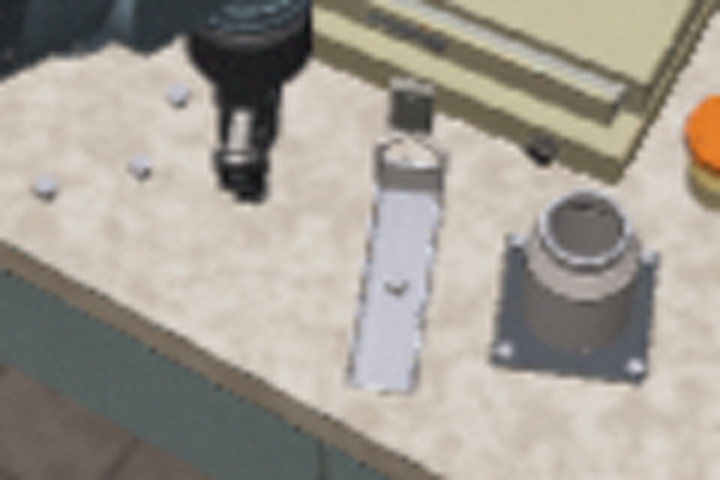

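View pics/s5.png

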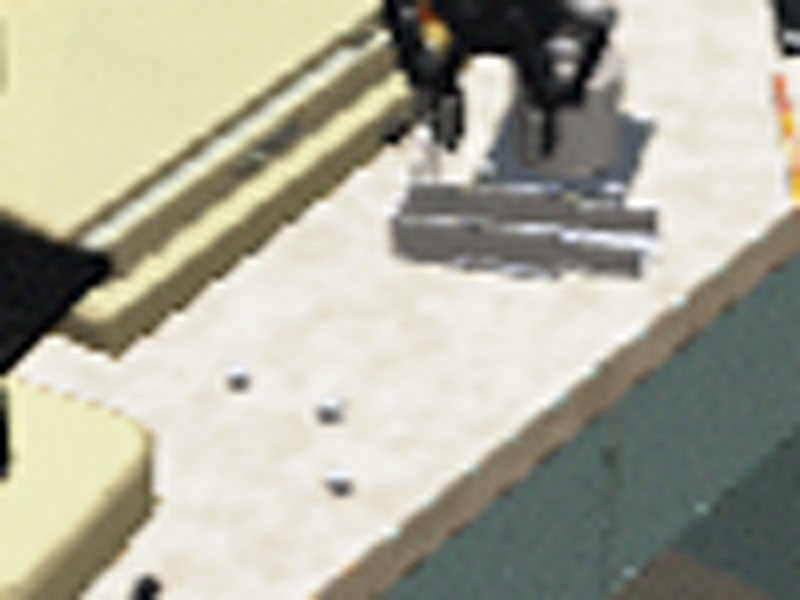

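The first slug is in the trough at crop (396,287). The three others have not moved.

```bash
python3 - <<'E'
from h import *
C=Rt(189)[0];O=np.array([.498,-.0875,0])
p=ray("top",260.6,207.4,.018);print(C.inv().apply(p-O))
E
python3 -m jog '[[[33,24,16],[0.004,0.003,0.005],0.5],[[66,48,32],[0.004,0.003,0.005],0.5],[[99,73,49],[0.004,0.003,0.005],0.5],[[99,73,90],[0.004,0.003,0.005],0.5],[[99,73,120],[0.004,0.003,0.005],0.5],[[99,73,132],[0.004,0.003,0.005],0.5],[[99,73,132],[0.004,0.003,0.005],0.5],[[99,73,132],[0.004,0.003,0.005],0],[[99,73,132],[0.004,0.003,0.005],0],[[99,73,132],[0.004,0.003,0.005],0],[[99,73,132],[0.004,0.003,0.005],0],[[99,73,132],[0.004,0.003,0.005],0],[[99,73,132],[0.004,0.003,0.005],0],[[99,73,100],[0.004,0.003,0.005],0],[[99,73,60],[0.004,0.003,0.005],0],[[99,73,19],[0.004,0.003,0.005],0],[[99,73,19],[0.004,0.003,0.005],0]]'
python3 - <<'E'
from h import *
C=Rt(189)[0];O=np.array([.498,-.0875,0])
rel(C.apply([.015,-.001,0])+O+[0,0,.13],Rt(9)[1])
E
```

```text
[0.02398922 0.00030783 0.018     ]
time_s: 6.35
eef_pos: [0.527, 0.0999, 0.1384]
eef_rot: [0.005, 0.649, 0.761, 0.005]
wrist_force: [3.0, 0.2, 0.3]
opening: 0.115
shift mm [-179.5, -73.1, 7.8] turn [0.014, 0.002, 0.001] t 6.35 rows>= 5
```

```bash
python3 -m jog '[[[-38,-24,8],[0.014,0.002,0],0],[[-76,-48,8],[0.014,0.002,0],0],[[-114,-72,8],[0.014,0.002,0],0],[[-150,-96,8],[0.014,0.002,0],0],[[-180,-118,8],[0.014,0.002,0],0],[[-180,-118,30],[0.014,0.002,0],0],[[-180,-118,60],[0.014,0.002,0],0],[[-180,-118,60],[0.014,0.002,0],0]]'
python3 - <<'E'
from h import *
C=Rt(189)[0];O=np.array([.498,-.0875,0]);p=pose()[0];print(C.inv().apply(p-O))
rel(C.apply([.06,-.001,0])+O+[0,0,.037],Rt(9)[1])
E
```

```text
time_s: 7.02
eef_pos: [0.4359, -0.0958, 0.0732]
eef_rot: [-0.004, 0.65, 0.76, -0.001]
wrist_force: [-1.4, 1.0, -0.4]
opening: 0.121
[ 0.06261054 -0.0015021   0.07322225]
shift mm [-0.7, 2.8, 36.2] turn [-0.006, -0.005, -0.002] t 7.02 rows>= 1
```

```bash
python3 -m jog '[[[0,2,18],[-0.006,-0.005,0],0],[[0,2,36],[-0.006,-0.005,0],0],[[0,2,36],[-0.006,-0.005,0],0],[[0,2,36],[-0.006,-0.005,0],0],[[0,2,36],[-0.006,-0.005,0],0.25],[[0,2,36],[-0.006,-0.005,0],0.25],[[0,2,36],[-0.006,-0.005,0],0.25],[[0,2,10],[-0.006,-0.005,0],0.25],[[0,2,-25],[-0.006,-0.005,0],0.3],[[0,2,-60],[-0.006,-0.005,0],0.4],[[40,2,-70],[-0.006,-0.005,0],0.5],[[80,2,-70],[-0.006,-0.005,0],0.5],[[80,2,-70],[-0.006,-0.005,0],0.5]]'
python3 - <<'E'
from h import *
im,d=camera("top");crop("top",im,195,160,120,80,6,'t6.png')
im,d=camera("side");crop("side",im,195,190,100,75,8,'s6.png')
rel((.488,.154,.10),Rt(9)[1])
E
```

```text
time_s: 8.1
eef_pos: [0.4252, -0.012, 0.1451]
eef_rot: [0.0, 0.649, 0.761, 0.001]
wrist_force: [-0.1, -0.3, -0.6]
opening: 0.497
shift mm [157.7, 87.8, 44.3] turn [0.001, 0.001, 0.001] t 8.2 rows>= 5
```

View pics/t6.png

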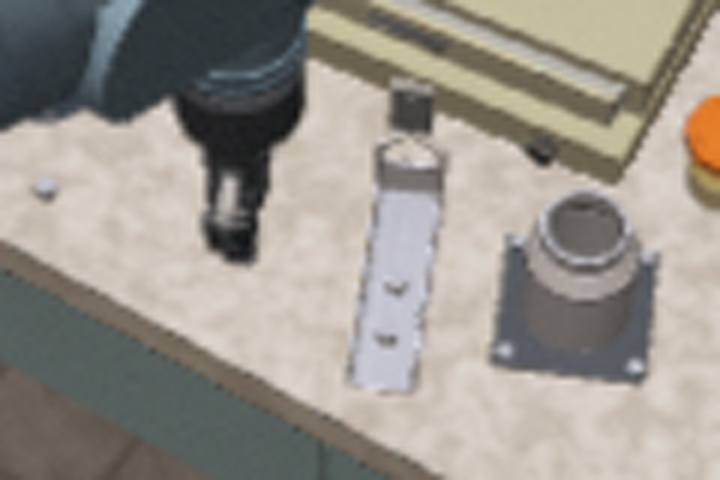

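View pics/s6.png

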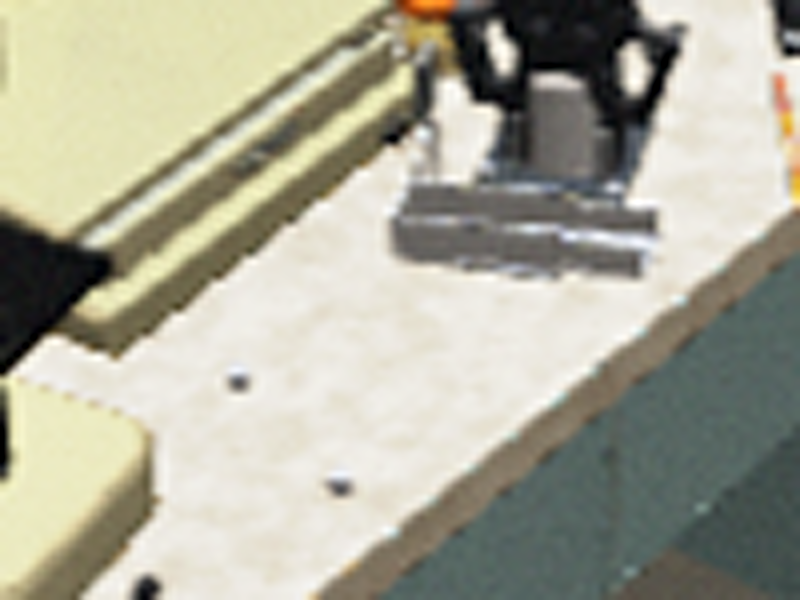

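Two slugs are in the trough at crop (396,287) and (386,339). The two left are unchanged. Next I'll pick the left-most, at (45,187).

```bash
python3 -m jog '[[[35,20,10],[0,0,0],0.5],[[70,40,20],[0,0,0],0.5],[[105,60,30],[0,0,0],0.5],[[140,80,40],[0,0,0],0.5],[[158,88,60],[0,0,0],0.5],[[158,88,95],[0,0,0],0.5],[[158,88,120],[0,0,0],0.5],[[158,88,127],[0,0,0],0.5],[[158,88,127],[0,0,0],0.5],[[158,88,127],[0,0,0],0],[[158,88,127],[0,0,0],0],[[158,88,127],[0,0,0],0],[[158,88,127],[0,0,0],0],[[158,88,127],[0,0,0],0],[[158,88,127],[0,0,0],0],[[158,88,100],[0,0,0],0],[[158,88,60],[0,0,0],0],[[158,88,20],[0,0,0],0],[[158,88,14],[0,0,0],0]]'
python3 - <<'E'
from h import *
C=Rt(189)[0];O=np.array([.498,-.0875,0])
rel(C.apply([.042,-.001,0])+O+[0,0,.13],Rt(9)[1])
E
```

```text
time_s: 9.78
eef_pos: [0.4926, 0.1549, 0.1379]
eef_rot: [0.005, 0.649, 0.761, 0.004]
wrist_force: [2.0, 0.9, 1.7]
opening: 0.119
shift mm [-239.1, -75.0, 7.5] turn [0.014, 0.002, 0.001] t 9.78 rows>= 7
```

```bash
python3 -m jog '[[[-40,-12,8],[0.014,0.002,0],0],[[-80,-25,8],[0.014,0.002,0],0],[[-120,-37,8],[0.014,0.002,0],0],[[-160,-50,8],[0.014,0.002,0],0],[[-200,-62,8],[0.014,0.002,0],0],[[-239,-75,8],[0.014,0.002,0],0],[[-239,-75,30],[0.014,0.002,0],0],[[-239,-75,60],[0.014,0.002,0],0],[[-239,-75,60],[0.014,0.002,0],0]]'
python3 - <<'E'
from h import *
C=Rt(189)[0];O=np.array([.498,-.0875,0]);p=pose()[0];print(C.inv().apply(p-O))
rel(C.apply([.042,-.001,0])+O+[0,0,.044],Rt(9)[1])
E
```

```text
time_s: 10.53
eef_pos: [0.4539, -0.0928, 0.0739]
eef_rot: [-0.003, 0.65, 0.76, -0.001]
wrist_force: [-1.6, 1.6, -0.7]
opening: 0.116
[ 0.04443057 -0.00169642  0.07385406]
shift mm [-0.8, 2.6, 29.8] turn [-0.006, -0.004, -0.001] t 10.53 rows>= 1
```

```bash
python3 -m jog '[[[-1,2,18],[-0.006,-0.004,0],0],[[-1,2,30],[-0.006,-0.004,0],0],[[-1,2,30],[-0.006,-0.004,0],0],[[-1,2,30],[-0.006,-0.004,0],0],[[-1,2,30],[-0.006,-0.004,0],0.25],[[-1,2,30],[-0.006,-0.004,0],0.25],[[-1,2,30],[-0.006,-0.004,0],0.25],[[-1,2,10],[-0.006,-0.004,0],0.25],[[-1,2,-25],[-0.006,-0.004,0],0.3],[[-1,2,-60],[-0.006,-0.004,0],0.4],[[39,2,-70],[-0.006,-0.004,0],0.5],[[79,2,-70],[-0.006,-0.004,0],0.5],[[79,2,-70],[-0.006,-0.004,0],0.5]]'
python3 - <<'E'
from h import *
im,d=camera("top");crop("top",im,195,160,120,80,6,'t7.png')
im,d=camera("side");crop("side",im,195,190,100,75,8,'s7.png')
rel((.5835,.094,.10),Rt(9)[1])
E
```

```text
time_s: 11.62
eef_pos: [0.4432, -0.0098, 0.1456]
eef_rot: [0.0, 0.649, 0.761, 0.001]
wrist_force: [0.3, 0.8, 0.2]
opening: 0.497
shift mm [84.0, 154.7, 45.0] turn [0.001, 0.001, 0.002] t 11.72 rows>= 5
```

View pics/t7.png

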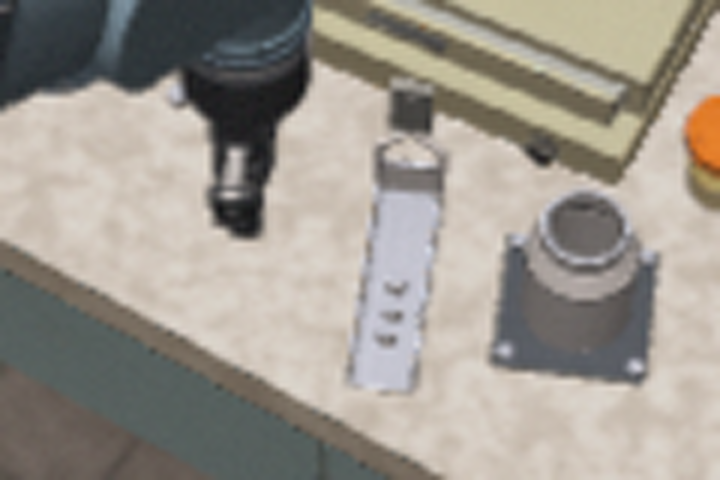

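View pics/s7.png

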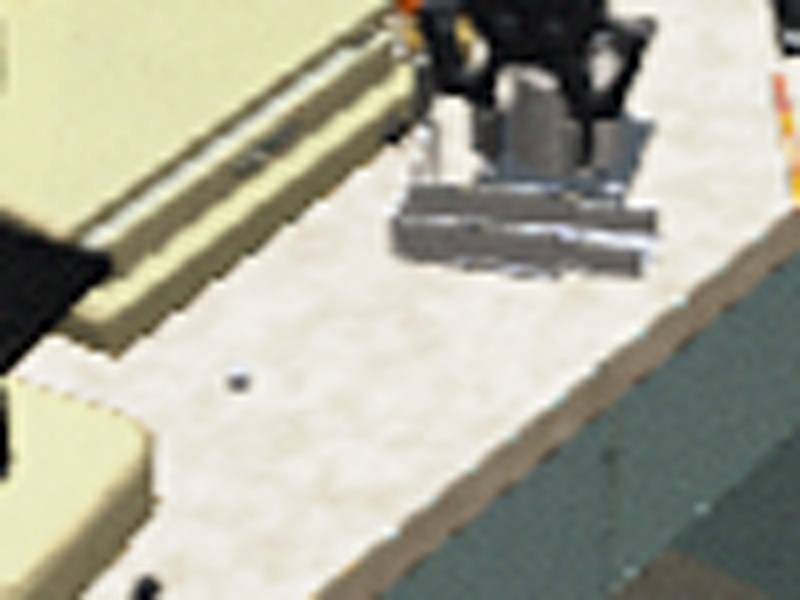

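Three slugs are in the trough at crop (396,289), (391,315) and (386,339). One slug is left, at side crop (238,383).

Run:
```python
from h import *
im,d=camera("side");P=cloud("side",d)
m=(P[:,:,1]>.0)&(P[:,:,1]<.19)&(P[:,:,0]>.55)&(P[:,:,0]<.72)&(P[:,:,2]>.04)&(P[:,:,2]<.25)
Q=P[m]
for y0 in np.arange(0,.19,.03):
    q=Q[(Q[:,1]>=y0)&(Q[:,1]<y0+.03)]
    if len(q): i=q[:,0].argsort()[:3]; print(round(y0,2),q[i].round(3).tolist())
```

```text
0.0 [[0.643, 0.018, 0.043], [0.644, 0.006, 0.041], [0.645, 0.024, 0.041]]
0.03 [[0.645, 0.034, 0.041], [0.65, 0.035, 0.04], [0.651, 0.044, 0.04]]
0.06 [[0.651, 0.062, 0.041], [0.652, 0.06, 0.045], [0.653, 0.068, 0.044]]
0.09 [[0.658, 0.099, 0.04], [0.662, 0.101, 0.041], [0.666, 0.103, 0.041]]
0.18 [[0.629, 0.185, 0.042], [0.677, 0.184, 0.042], [0.679, 0.189, 0.046]]
```

```bash
python3 -m jog '[[[20,37,0],[0,0,0],0.4],[[40,74,10],[0,0,0],0.4],[[60,111,20],[0,0,0],0.4],[[80,148,40],[0,0,0],0.4],[[84,154,60],[0,0,0],0.4],[[84,154,95],[0,0,0],0.4],[[84,154,120],[0,0,0],0.4],[[84,154,128],[0,0,0],0.4],[[84,154,128],[0,0,0],0.4],[[84,154,128],[0,0,0],0],[[84,154,128],[0,0,0],0],[[84,154,128],[0,0,0],0],[[84,154,128],[0,0,0],0],[[84,154,128],[0,0,0],0],[[84,154,128],[0,0,0],0],[[84,154,100],[0,0,0],0],[[84,154,60],[0,0,0],0],[[84,154,20],[0,0,0],0],[[84,154,14],[0,0,0],0]]'
python3 - <<'E'
from h import *
C=Rt(189)[0];O=np.array([.498,-.0875,0])
rel(C.apply([.02,-.001,0])+O+[0,0,.13],Rt(9)[1])
E
```

```text
time_s: 13.35
eef_pos: [0.5874, 0.0929, 0.1384]
eef_rot: [0.005, 0.649, 0.761, 0.004]
wrist_force: [1.9, 0.0, 0.2]
opening: 0.118
shift mm [-163.0, -136.8, 7.2] turn [0.012, 0.003, 0.001] t 13.35 rows>= 6
```

```bash
python3 -m jog '[[[-27,-33,8],[0.012,0.003,0],0],[[-54,-66,8],[0.012,0.003,0],0],[[-81,-99,8],[0.012,0.003,0],0],[[-108,-131,8],[0.012,0.003,0],0],[[-135,-163,8],[0.012,0.003,0],0],[[-163,-197,8],[0.012,0.003,0],0],[[-163,-197,30],[0.012,0.003,0],0],[[-163,-197,60],[0.012,0.003,0],0],[[-163,-197,60],[0.012,0.003,0],0]]'
python3 - <<'E'
from h import *
C=Rt(189)[0];O=np.array([.498,-.0875,0]);p=pose()[0];print(C.inv().apply(p-O))
rel(C.apply([.08,-.001,0])+O+[0,0,.045],Rt(9)[1])
E
```

```text
time_s: 14.1
eef_pos: [0.4158, -0.0984, 0.0728]
eef_rot: [-0.003, 0.65, 0.76, -0.001]
wrist_force: [-1.7, 1.0, -1.1]
opening: 0.124
[ 0.08287817 -0.00212022  0.07279389]
shift mm [-1.2, 3.0, 27.8] turn [-0.005, -0.004, -0.002] t 14.1 rows>= 1
```

```bash
python3 -m jog '[[[-1,3,16],[-0.005,-0.004,0],0],[[-1,3,28],[-0.005,-0.004,0],0],[[-1,3,28],[-0.005,-0.004,0],0],[[-1,3,28],[-0.005,-0.004,0],0],[[-1,3,28],[-0.005,-0.004,0],0.25],[[-1,3,28],[-0.005,-0.004,0],0.25],[[-1,3,28],[-0.005,-0.004,0],0.25],[[-1,3,10],[-0.005,-0.004,0],0.25],[[-1,3,-25],[-0.005,-0.004,0],0.3],[[-1,3,-65],[-0.005,-0.004,0],0.4],[[-1,3,-105],[-0.005,-0.004,0],0.5],[[-1,3,-140],[-0.005,-0.004,0],0.5],[[79,3,-140],[-0.005,-0.004,0],0.5],[[79,3,-140],[-0.005,-0.004,0],0.5]]'
python3 - <<'E'
from h import *
im,d=camera("top");crop("top",im,185,160,130,80,6,'t8.png');np.savez('t8.npz',im=im,d=d)
im,d=camera("side");crop("side",im,195,190,100,75,8,'s8.png')
C=Rt(189)[0];O=np.array([.498,-.0875,0])
rel(C.apply([-.045,0,.20])+O,Rt(9)[1]);rel(C.apply([-.045,0,.20])+O,Rt(189)[1]);print(get_obs()['q'])
E
```

```text
time_s: 15.27
eef_pos: [0.4092, -0.0212, 0.2168]
eef_rot: [0.003, 0.652, 0.758, 0.001]
wrist_force: [0.3, 0.3, -0.5]
opening: 0.5
shift mm [-84.9, 124.0, 14.2] turn [0.002, -0.001, 0.003] t 15.37 rows>= 4
shift mm [-84.9, 124.0, 14.2] turn [0.002, 0.003, -3.139] t 15.37 rows>= 26
[-3.35476871e-01 -1.87293242e-01  2.03931622e+00  1.78593266e-03
  1.28868442e+00 -4.95674841e-01]
```

View pics/t8.png

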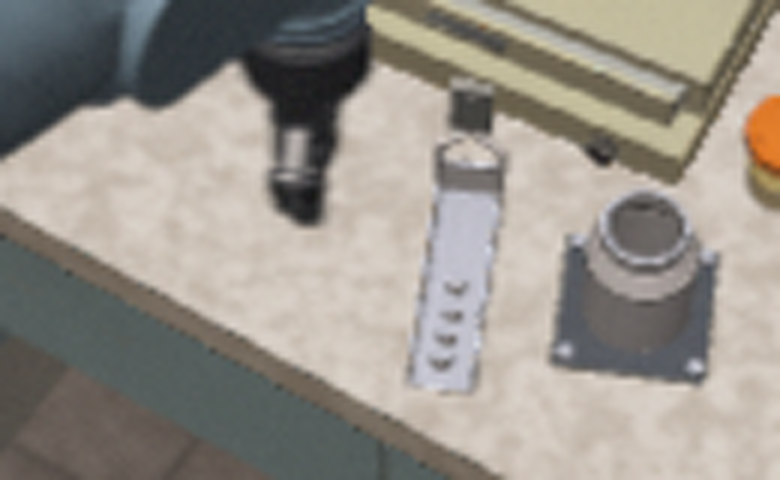

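View pics/s8.png

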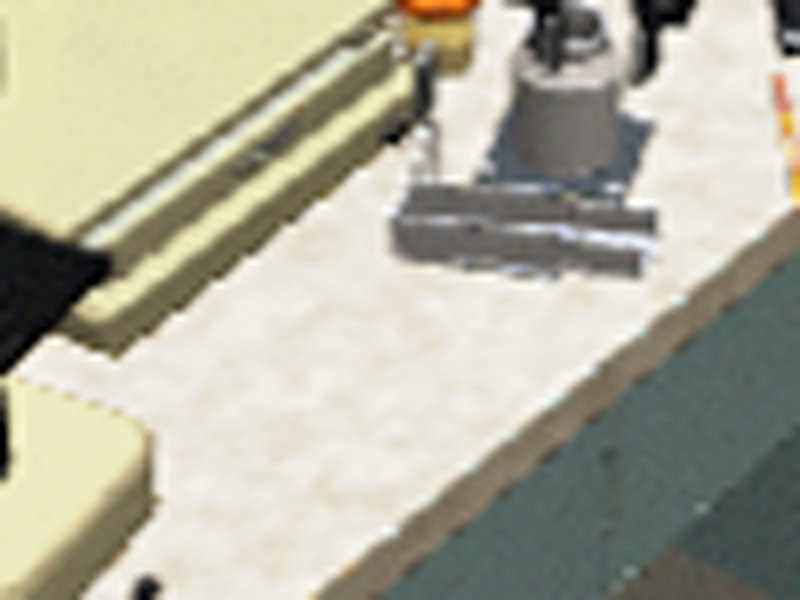

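All four slugs are lying in the trough at crop (457,289), (452,315), (445,339) and (441,362), and no slug is left on the bench. I'll check the tab position from the side view before gripping it.

```bash
cat >> h.py <<'E'
def Rg(yaw,pitch=0):
    C,T=Rt(yaw,pitch); return C, T*R.from_euler('z',180,degrees=True)
E
python3 - <<'E'
from h import *
C=Rt(189)[0];O=np.array([.498,-.0875,0])
print("side tab top ~",ray("side",195+425/8-.4,190+50/8-.4,.145), ray("side",195+420/8-.4,190+115/8-.4,.098),"model",C.apply([-.045,0,.145])+O)
z=np.load('t8.npz');P=cloud("top",z['d'])
m=(P[:,:,2]>.10)&(P[:,:,2]<.16)&(np.abs(P[:,:,0]-.54)<.05)&(np.abs(P[:,:,1]+.08)<.04)
Q=P[m];print(len(Q),Q.mean(0),Q.min(0),Q.max(0)); q=C.inv().apply(Q-O);print(q.min(0),q.max(0),q.mean(0))
rel(C.apply([-.045,0,.20])+O,Rg(189)[1])
E
```

```text
side tab top ~ [ 0.54379626 -0.07909842  0.145     ] [ 0.54708271 -0.0777707   0.098     ] model [ 0.54244598 -0.08046045  0.145     ]
57 [ 0.53995076 -0.08068403  0.12748797] [ 0.53320903 -0.0926877   0.10075127] [ 0.54921186 -0.068615    0.15003225]
[-0.05209152 -0.011991    0.10075127] [-0.03706648  0.01175029  0.15003225] [-0.04250053 -0.00016951  0.12748797]
shift mm [-84.9, 124.0, 14.2] turn [0.002, -0.001, 0.003] t 15.37 rows>= 4
```

```bash
python3 -m jog '[[[-21,31,0],[0,0,0.003],0.4],[[-42,62,0],[0,0,0.003],0.4],[[-63,93,0],[0,0,0.003],0.4],[[-85,124,0],[0,0,0.003],0.4],[[-85,124,0],[0,0,0.003],0.4],[[-85,124,25],[0,0,0.003],0.4],[[-85,124,50],[0,0,0.003],0.4],[[-85,124,50],[0,0,0.003],0.4]]'
python3 - <<'E'
from h import *
C=Rt(189)[0];O=np.array([.498,-.0875,0])
im,d=camera("top");crop("top",im,215,140,110,80,7,'t9.png')
im,d=camera("side");crop("side",im,215,170,80,60,10,'s9.png')
rel(C.apply([-.045,0,.132])+O,Rg(189)[1])
E
```

```text
time_s: 16.03
eef_pos: [0.5394, -0.0799, 0.1595]
eef_rot: [-0.004, 0.65, 0.76, -0.001]
wrist_force: [-1.1, 0.2, -1.0]
opening: 0.396
shift mm [-0.2, 0.7, 31.9] turn [-0.0, -0.002, -0.0] t 16.13 rows>= 1
```

View pics/t9.png

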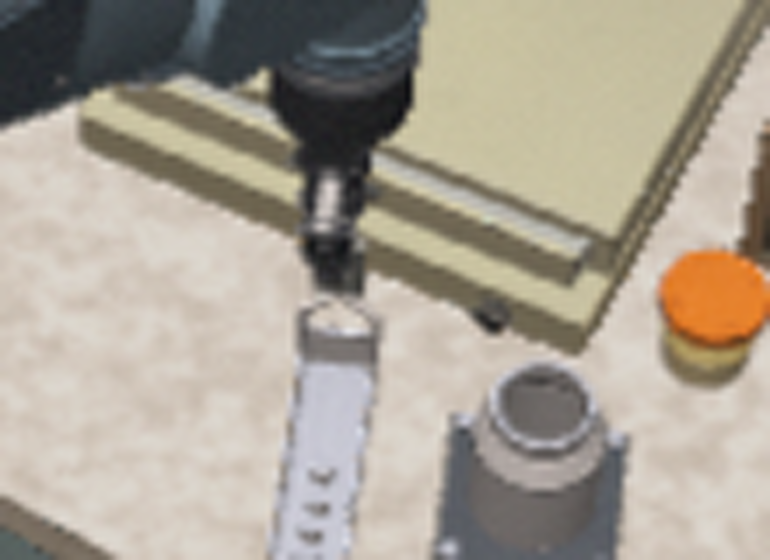

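View pics/s9.png

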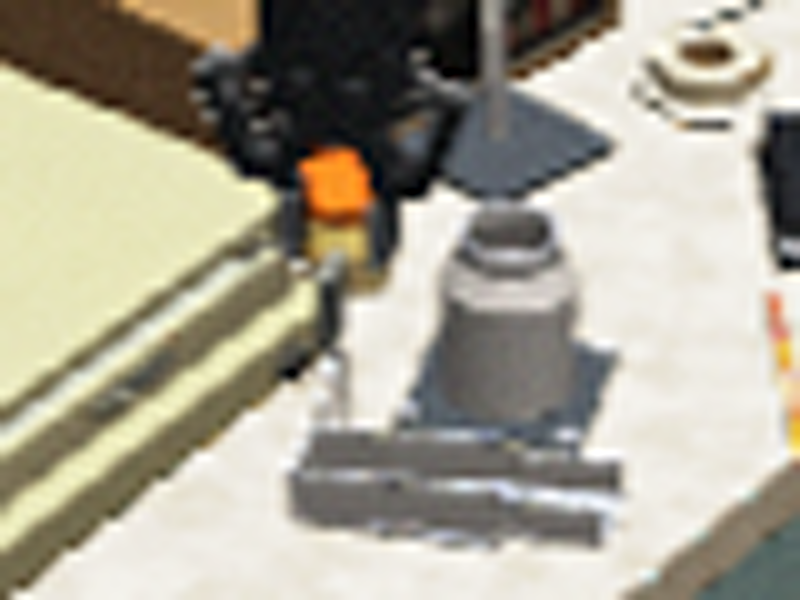

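The fingers straddle the tab: in the side crop the tab is at x 330 and the fingers at 288 and 383. I'll go down and grip.

```bash
python3 -m jog '[[[0,1,16],[0,0,0],0.4],[[0,1,32],[0,0,0],0.4],[[0,1,32],[0,0,0],0.4],[[0,1,32],[0,0,0],0],[[0,1,32],[0,0,0],0],[[0,1,32],[0,0,0],0],[[0,1,32],[0,0,0],0],[[0,1,32],[0,0,0],0],[[0,1,32],[0,0,0],0]]'
python3 - <<'E'
from h import *
print(pose()[2]['opening'],pose()[2]['wrist_force'],pose()[2]['torque'],pose()[0])
E
```

```text
time_s: 16.88
eef_pos: [0.5443, -0.0806, 0.1338]
eef_rot: [0.001, 0.65, 0.76, 0.001]
wrist_force: [1.3, 0.9, 6.2]
opening: 0.11
0.10957133965529009 [1.3300364  0.94995568 6.19928057] [ 0.19926737 -0.13259165 -0.00046987] [ 0.54426119 -0.08061135  0.1338098 ]
```

```bash
python3 -m jog '[[[0,0,-5],[0.02,0,0],0],[[0,0,-15],[0.05,0,0],0],[[0,0,-30],[0.08,0,0],0],[[0,0,-45],[0.12,0,0],0],[[0,0,-60],[0.12,0,0],0],[[0,0,-60],[0.12,0,0],0],[[0,0,-60],[0.12,0,0],0]]'
python3 - <<'E'
from h import *
im,d=camera("top");crop("top",im,215,140,110,80,7,'t10.png')
im,d=camera("side");crop("side",im,215,170,80,60,10,'s10.png')
print(pose()[2]['opening'],pose()[2]['wrist_force'],pose()[2]['torque'],pose()[0])
E
```

```text
time_s: 17.47
eef_pos: [0.5443, -0.0807, 0.194]
eef_rot: [-0.038, 0.648, 0.759, -0.044]
wrist_force: [0.4, 0.3, -3.7]
opening: 0.113
0.10641947779614491 [ 0.26883571 -0.27647614 -3.1199508 ] [ 0.05978906 -0.26448219 -0.0055329 ] [ 0.54316608 -0.08042347  0.19251546]
```

View pics/t10.png

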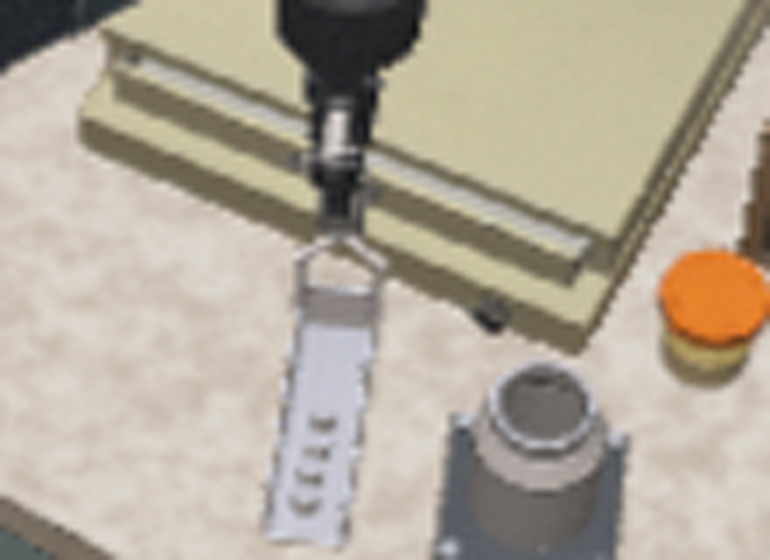

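View pics/s10.png

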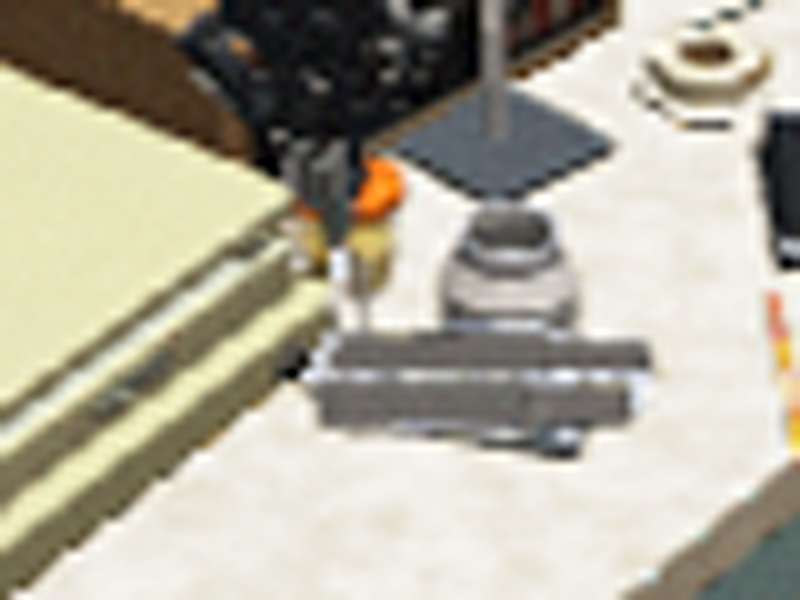

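The chute is lifted with all four slugs still in it, at crop (322,425) down to (303,507), and the nose is slightly up. Now the jar mouth check.

```bash
cat >> h.py <<'E'
def tcp_lip(lip,yaw,pitch,t=(-.045,0,.134)):
    C,T=Rg(yaw,pitch); return np.array(lip)+C.apply(np.array(t)-[.099,0,.0185]),T
E
python3 - <<'E'
from h import *
print("side mouth",ray("side",265.6,192.4,.103))
J=np.array([.498,-.2035,.103]); n=np.array([np.cos(np.radians(189)),np.sin(np.radians(189)),0])
lip=J-n*.012+[0,0,.010]
print(lip)
p,T=tcp_lip(lip+[0,0,.06],189,-5); print(p);rel(p,T)
p,T=tcp_lip(lip,189,0); print(p)
p,T=tcp_lip(lip,189,50); print(p)
E
```

```text
side mouth [ 0.5026036  -0.20511589  0.103     ]
[ 0.50985226 -0.20162279  0.113     ]
[ 0.66148072 -0.1776072   0.27551006]
shift mm [-114.3, 91.2, -94.6] turn [-0.031, -0.002, -0.0] t 17.57 rows>= 5
[ 0.65207938 -0.17909622  0.2285    ]
[ 0.51388527 -0.20098402  0.29755237]
```

```bash
python3 - <<'E'
from h import *
z=np.load('t8.npz');P=cloud("top",z['d']).reshape(-1,3)
for x0 in np.arange(.5,.85,.05):
    r=[]
    for y0 in np.arange(-.55,.05,.05):
        m=(P[:,0]>=x0)&(P[:,0]<x0+.05)&(P[:,1]>=y0)&(P[:,1]<y0+.05)&(P[:,2]<.6); r.append(round(P[m,2].max(),2) if m.any() else None)
    print(round(x0,2),r)
E
python3 -m jog '[[[0,0,-32],[0,0,0],0],[[0,0,-64],[0,0,0],0],[[0,0,-95],[0,0,0],0],[[0,0,-95],[0,0,0],0]]'
```

```text
0.5 [np.float64(0.03), np.float64(0.02), np.float64(0.2), np.float64(0.21), np.float64(0.01), np.float64(0.01), np.float64(0.11), np.float64(0.1), np.float64(0.07), np.float64(0.15), np.float64(0.01), np.float64(0.01), np.float64(0.01)]
0.55 [np.float64(0.05), np.float64(0.02), np.float64(0.21), np.float64(0.02), np.float64(0.01), np.float64(0.07), np.float64(0.04), np.float64(0.05), np.float64(0.04), np.float64(0.04), np.float64(0.01), np.float64(0.01), np.float64(0.02)]
0.6 [np.float64(0.26), np.float64(0.27), np.float64(0.27), np.float64(0.26), np.float64(0.07), np.float64(0.07), np.float64(0.1), np.float64(0.1), np.float64(0.1), np.float64(0.09), np.float64(0.08), np.float64(0.05), np.float64(-0.88)]
0.65 [np.float64(0.27), np.float64(0.27), np.float64(0.27), np.float64(0.27), np.float64(0.13), np.float64(0.12), np.float64(0.1), np.float64(0.1), np.float64(0.11), np.float64(0.1), np.float64(0.1), np.float64(0.09), np.float64(-0.88)]
0.7 [np.float64(0.27), np.float64(0.26), np.float64(0.26), np.float64(0.27), np.float64(0.27), np.float64(0.13), np.float64(0.1), np.float64(0.1), np.float64(0.1), np.float64(0.1), np.float64(0.1), np.float64(0.1), np.float64(-0.88)]
0.75 [np.float64(0.27), np.float64(0.26), np.float64(0.27), np.float64(0.27), np.float64(0.27), np.float64(0.12), np.float64(0.1), np.float64(0.11), np.float64(0.1), np.float64(0.11), np.float64(0.11), np.float64(0.1), None]
0.8 [np.float64(0.27), np.float64(0.27), np.float64(0.27), np.float64(0.27), np.float64(0.13), np.float64(0.1), np.float64(0.11), np.float64(0.11), np.float64(0.11), np.float64(0.11), np.float64(0.1), np.float64(0.11), np.float64(0.11)]
time_s: 17.9
eef_pos: [0.5569, -0.0796, 0.2926]
eef_rot: [-0.035, 0.649, 0.759, -0.043]
wrist_force: [0.5, -0.8, -1.4]
opening: 0.103
```

```bash
cat >> h.py <<'E'
J=np.array([.499,-.2045,.103]); nn=np.array([np.cos(np.radians(189)),np.sin(np.radians(189)),0])
LIP=J-nn*.012+[0,0,.010]
E
python3 - <<'E'
from h import *
p,T=tcp_lip(LIP+[0,0,.06],189,-3); print(p);rel(p,T)
E
```

```text
[ 0.65885485 -0.17918148  0.28080533]
shift mm [-114.2, 86.0, 2.7] turn [-0.058, 0.003, -0.001] t 17.9 rows>= 4
```

```bash
python3 -m jog '[[[-12,9,0],[-0.01,0,0],0],[[-30,22,0],[-0.02,0,0],0],[[-50,38,0],[-0.03,0,0],0],[[-70,53,0],[-0.04,0,0],0],[[-88,67,1],[-0.05,0,0],0],[[-104,78,2],[-0.058,0,0],0],[[-114,86,3],[-0.058,0,0],0],[[-114,86,3],[-0.058,0,0],0],[[-114,86,3],[-0.058,0,0],0]]'
python3 - <<'E'
from h import *
im,d=camera("top");crop("top",im,235,130,110,80,7,'t11.png')
im,d=camera("side");crop("side",im,215,150,80,60,10,'s11.png')
p,T=tcp_lip(LIP+[0,0,.05],189,13); print(p);rel(p,T)
p,T=tcp_lip(LIP+[0,0,.0],189,13); print(p);rel(p,T)
print(get_obs()['q'],get_obs()['opening'])
E
```

```text
time_s: 18.65
eef_pos: [0.6578, -0.179, 0.2778]
eef_rot: [-0.018, 0.65, 0.76, -0.021]
wrist_force: [0.0, 0.3, -3.8]
opening: 0.107
[ 0.62377214 -0.18473803  0.30793269]
shift mm [-1.2, -36.3, -26.8] turn [-0.281, 0.001, -0.0] t 18.75 rows>= 3
[ 0.62377214 -0.18473803  0.25793269]
shift mm [-1.1, -33.6, 23.2] turn [-0.281, 0.001, -0.0] t 18.75 rows>= 3
[-0.42418684  0.42610285  1.22941152 -0.03076675  1.53065965 -0.57911336] 0.1002031863526708
```

View pics/t11.png

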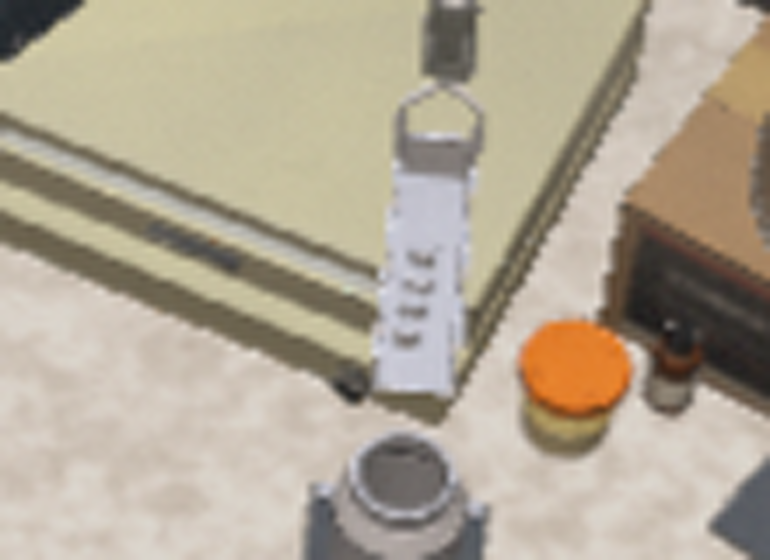

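View pics/s11.png

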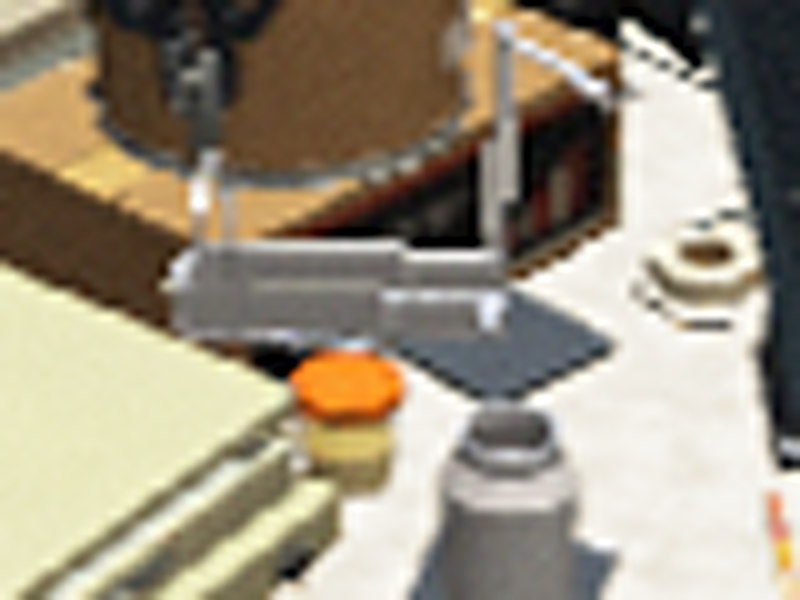

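```bash
cat >> h.py <<'E'
def chute_now(t=(-.045,0,.134)):
    p0,R0,o=pose(); M=R.from_matrix(np.array([[0,1,0],[1,0,0],[0,0,-1.]]))*R.from_euler('z',180,degrees=True)
    C=R0*M.inv(); return C,p0-C.apply(t)
E
python3 - <<'E'
from h import *
C,O=chute_now(); e=C.as_euler('ZYX',degrees=True);print(e)
for n,off,s in (("top",(235,130),7),("side",(215,150),10)):
    for q in [(.099,.022,.0185),(.099,-.022,.0185),(.099,.022,.043),(.099,-.022,.043),(-.045,.02,.075),(-.045,-.02,.075),(-.045,0,.095),(-.058,-.022,0),(-.058,.022,.032)]:
        w=C.apply(q)+O; print(n,q,w.round(4),((pix(n,w)+.4-off)*s).round(0))
E
```

```text
[-1.71015298e+02 -3.10068952e+00  7.18924376e-02]
top (0.099, 0.022, 0.0185) [ 0.5132 -0.2235  0.1717] [455. 388.]
top (0.099, -0.022, 0.0185) [ 0.5063 -0.18    0.1717] [369. 379.]
top (0.099, 0.022, 0.043) [ 0.5145 -0.2232  0.1962] [459. 359.]
top (0.099, -0.022, 0.043) [ 0.5076 -0.1798  0.1961] [372. 350.]
top (-0.045, 0.02, 0.075) [ 0.6579 -0.1985  0.2203] [480. 105.]
top (-0.045, -0.02, 0.075) [ 0.6517 -0.159   0.2203] [404.  97.]
top (-0.045, 0, 0.095) [ 0.6559 -0.1785  0.2403] [445.  75.]
top (-0.058, -0.022, 0) [ 0.6602 -0.1557  0.1447] [392. 172.]
top (-0.058, 0.022, 0.032) [ 0.6688 -0.1988  0.1767] [478. 142.]
side (0.099, 0.022, 0.0185) [ 0.5132 -0.2235  0.1717] [507. 290.]
side (0.099, -0.022, 0.0185) [ 0.5063 -0.18    0.1717] [485. 333.]
side (0.099, 0.022, 0.043) [ 0.5145 -0.2232  0.1962] [505. 247.]
side (0.099, -0.022, 0.043) [ 0.5076 -0.1798  0.1961] [483. 290.]
side (-0.045, 0.02, 0.075) [ 0.6579 -0.1985  0.2203] [224. 171.]
side (-0.045, -0.02, 0.075) [ 0.6517 -0.159   0.2203] [200. 208.]
side (-0.045, 0, 0.095) [ 0.6559 -0.1785  0.2403] [209. 153.]
side (-0.058, -0.022, 0) [ 0.6602 -0.1557  0.1447] [186. 338.]
side (-0.058, 0.022, 0.032) [ 0.6688 -0.1988  0.1767] [207. 242.]
```

The modelled lip corners match the pictures to within about 1.3 px. The top camera reads about 4 mm short in x compared with the arm, and the side view agrees with the arm. I'll use (0.502, -0.2045) for the jar mouth.

```bash
cat >> h.py <<'E'
J=np.array([.502,-.2045,.103]);LIP=J-nn*.012+[0,0,.010]
E
python3 - <<'E'
from h import *
for dz,pt in ((.05,13),(0,13)):
    p,T=tcp_lip(LIP+[0,0,dz],189,pt); rel(p,T)
E
```

```text
shift mm [-1.7, -33.3, -26.9] turn [-0.281, 0.001, -0.0] t 18.75 rows>= 3
shift mm [-1.6, -30.6, 23.0] turn [-0.281, 0.001, -0.0] t 18.75 rows>= 3
```

```bash
python3 -m jog '[[[0,-8,-7],[-0.07,0,0],0],[[-1,-16,-14],[-0.14,0,0],0],[[-1,-25,-20],[-0.21,0,0],0],[[-2,-33,-27],[-0.281,0,0],0],[[-2,-33,-27],[-0.281,0,0],0],[[-2,-32,-10],[-0.281,0,0],0],[[-2,-31,6],[-0.281,0,0],0],[[-2,-31,23],[-0.281,0,0],0],[[-2,-31,23],[-0.281,0,0],0],[[-2,-31,23],[-0.281,0,0],0]]'
python3 - <<'E'
from h import *
im,d=camera("top");crop("top",im,235,140,110,80,7,'t12.png')
im,d=camera("side");crop("side",im,215,160,80,60,10,'s12.png')
C,O=chute_now(); print(C.as_euler('ZYX',degrees=True), C.apply([.099,0,.0185])+O, LIP,get_obs()['opening'])
for pt in (20,30,40,50):
    p,T=tcp_lip(LIP,189,pt); rel(p,T)
E
```

```text
time_s: 19.58
eef_pos: [0.6258, -0.1841, 0.2568]
eef_rot: [0.072, 0.645, 0.756, 0.085]
wrist_force: [0.9, 0.2, -2.0]
opening: 0.107
[-1.70949727e+02  1.30434076e+01  1.28625656e-01] [ 0.51436296 -0.20325012  0.11419469] [ 0.51385226 -0.20262279  0.113     ] 0.10229299604045712
shift mm [0.3, -15.7, -15.5] turn [-0.121, 0.002, 0.001] t 19.68 rows>= 1
shift mm [0.3, -40.6, -35.9] turn [-0.296, 0.002, 0.001] t 19.68 rows>= 3
shift mm [0.3, -68.7, -51.7] turn [-0.47, 0.002, 0.001] t 19.68 rows>= 4
shift mm [0.3, -99.0, -62.3] turn [-0.645, 0.002, 0.001] t 19.68 rows>= 6
```

View pics/t12.png

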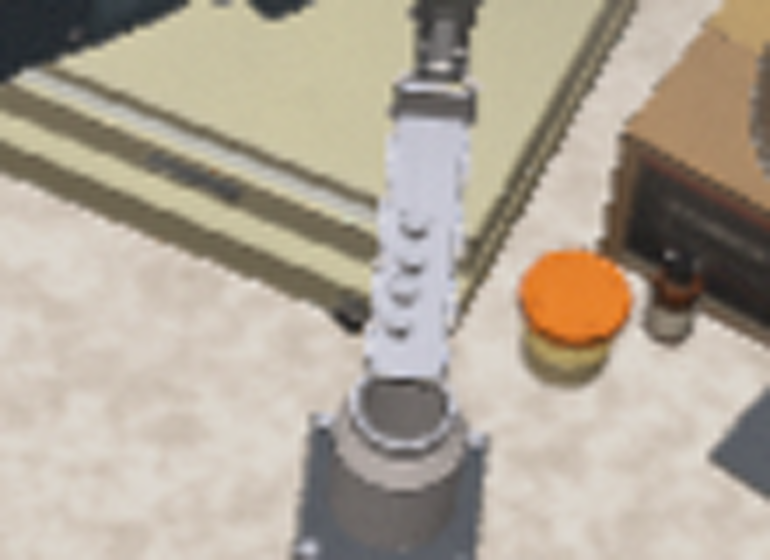

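View pics/s12.png

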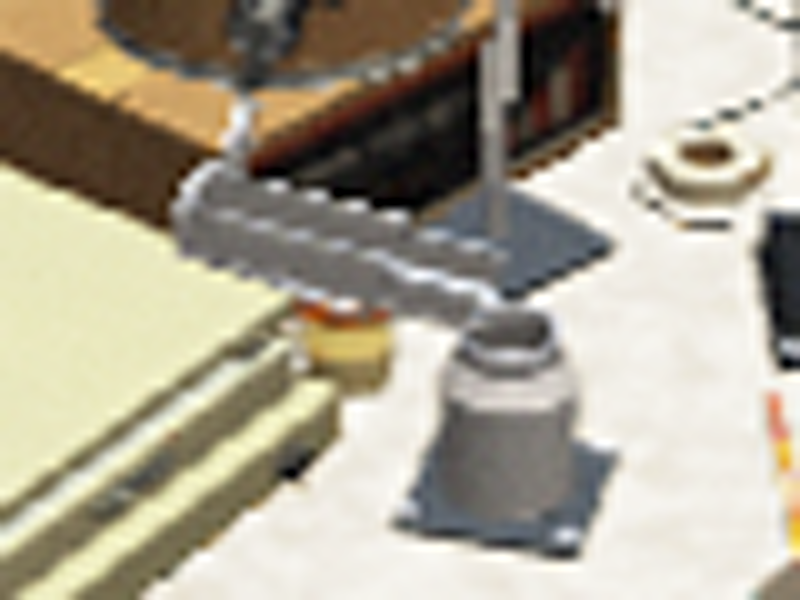

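The lip is at top crop (407,378), just behind the centre of the mouth at (405,412) and in line with it. I'll pivot slowly about the lip.

```bash
python3 -m jog '[[[0,-6,-5],[-0.03,0,0],0],[[0,-11,-9],[-0.06,0,0],0],[[0,-15,-13],[-0.09,0,0],0],[[0,-19,-16],[-0.121,0,0],0],[[0,-22,-19],[-0.15,0,0],0],[[0,-26,-22],[-0.18,0,0],0],[[0,-29,-25],[-0.21,0,0],0],[[0,-33,-28],[-0.235,0,0],0],[[0,-38,-33],[-0.265,0,0],0],[[0,-44,-37],[-0.296,0,0],0],[[0,-48,-39],[-0.325,0,0],0],[[0,-52,-42],[-0.35,0,0],0],[[0,-57,-45],[-0.38,0,0],0],[[0,-62,-48],[-0.41,0,0],0],[[0,-67,-50],[-0.44,0,0],0],[[0,-72,-53],[-0.47,0,0],0],[[0,-80,-56],[-0.515,0,0],0],[[0,-87,-58],[-0.558,0,0],0],[[0,-102,-63],[-0.645,0,0],0],[[0,-102,-63],[-0.645,0,0],0]]'
python3 - <<'E'
from h import *
im,d=camera("top");crop("top",im,235,140,110,80,7,'t13.png')
im,d=camera("side");crop("side",im,215,160,80,60,10,'s13.png')
C,O=chute_now(); print(C.as_euler('ZYX',degrees=True), C.apply([.099,0,.0185])+O, get_obs()['opening'],get_obs()['wrist_force'])
E
```

```text
time_s: 21.35
eef_pos: [0.5127, -0.2029, 0.2966]
eef_rot: [0.276, 0.588, 0.689, 0.321]
wrist_force: [-1.1, 0.2, -3.2]
opening: 0.103
[-170.85205058   49.95507033    0.33193996] [ 0.51047394 -0.20523424  0.11395258] 0.10447011361589541 [ 0.31139779  0.07975262 -1.41982877]
```

View pics/t13.png

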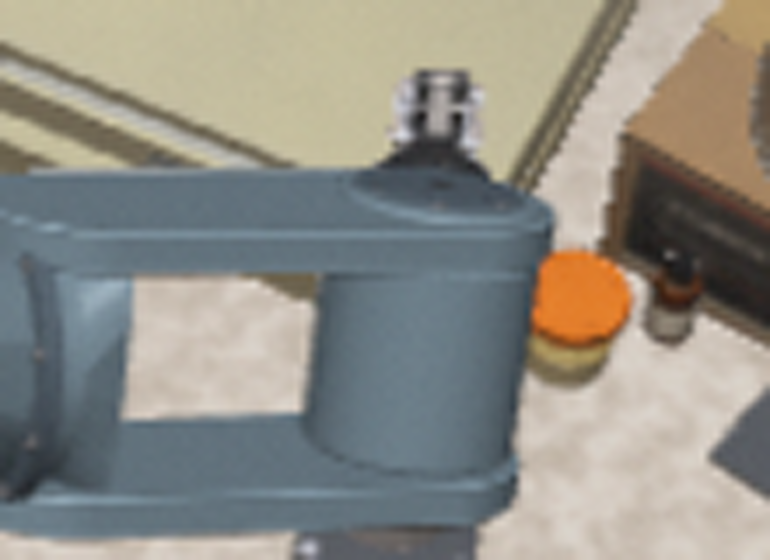

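View pics/s13.png

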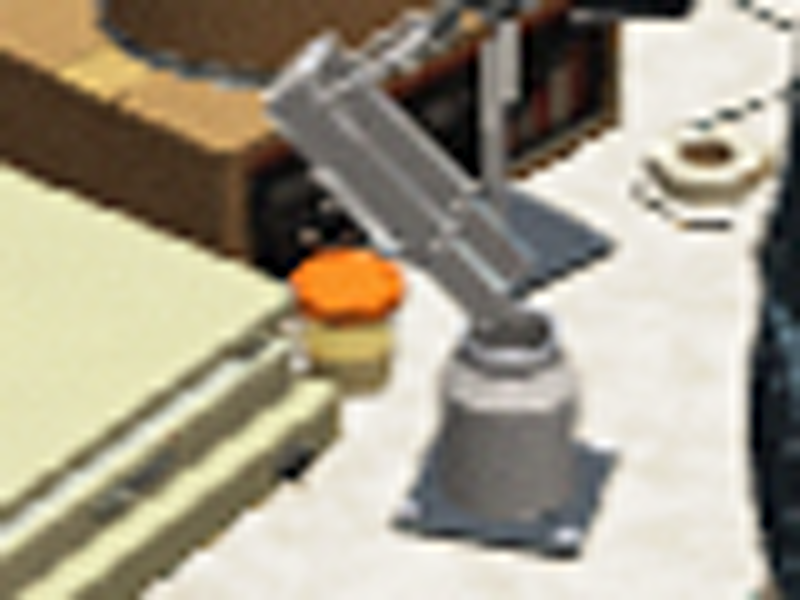

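Both views show no slug on the bench round the jar. I'll hold briefly, raise, and level the chute enough to look into it and into the jar.

```bash
python3 -m jog '[[[0,0,0],[0,0,0],0],[[0,0,0],[0,0,0],0],[[0,0,0],[0,0,0],0],[[0,0,0],[0,0,0],0]]'
python3 - <<'E'
from h import *
C,T=Rg(189,50)
p,T2=tcp_lip(LIP+[0,0,.07],189,50); rel(p,T2)
p,T2=tcp_lip(LIP+[0,0,.07],189,12); rel(p,T2)
E
```

```text
time_s: 21.78
eef_pos: [0.5152, -0.2036, 0.2991]
eef_rot: [0.276, 0.588, 0.69, 0.32]
wrist_force: [-0.2, -0.3, -2.0]
opening: 0.105
shift mm [0.8, 54.3, -41.8] turn [-0.001, 0.003, 0.003] t 21.78 rows>= 2
shift mm [1.0, 94.9, 71.3] turn [0.662, 0.004, 0.002] t 21.78 rows>= 6
```

```bash
python3 -m jog '[[[0,27,-21],[0,0,0],0],[[0,54,-42],[0,0,0],0],[[0,60,-25],[0.1,0,0],0],[[0,67,-5],[0.2,0,0],0],[[0,74,15],[0.3,0,0],0],[[0,80,34],[0.42,0,0],0],[[0,88,53],[0.54,0,0],0],[[0,95,71],[0.66,0,0],0],[[0,95,71],[0.66,0,0],0],[[0,95,71],[0.66,0,0],0]]'
python3 - <<'E'
from h import *
im,d=camera("top");crop("top",im,235,120,110,80,7,'t14.png');crop("top",im,270,175,50,40,14,'t14j.png'); crop("top",im,170,140,260,120,3,'t14w.png')
im,d=camera("side");crop("side",im,165,160,130,100,6,'s14.png')
C,O=chute_now(); print(C.as_euler('ZYX',degrees=True), C.apply([.099,0,.0185])+O, get_obs()['opening'],get_obs()['wrist_force'],get_obs()['torque'])
E
```

```text
time_s: 22.62
eef_pos: [0.6312, -0.1834, 0.3226]
eef_rot: [0.068, 0.644, 0.758, 0.079]
wrist_force: [-0.3, 1.0, -2.0]
opening: 0.102
[-170.90347331   12.13911622    0.20339489] [ 0.51423112 -0.20346633  0.18224328] 0.10563794571978065 [ 0.86560699 -0.38053506 -1.72086935] [0.01922405 0.12258867 0.00159856]
```

View pics/t14.png

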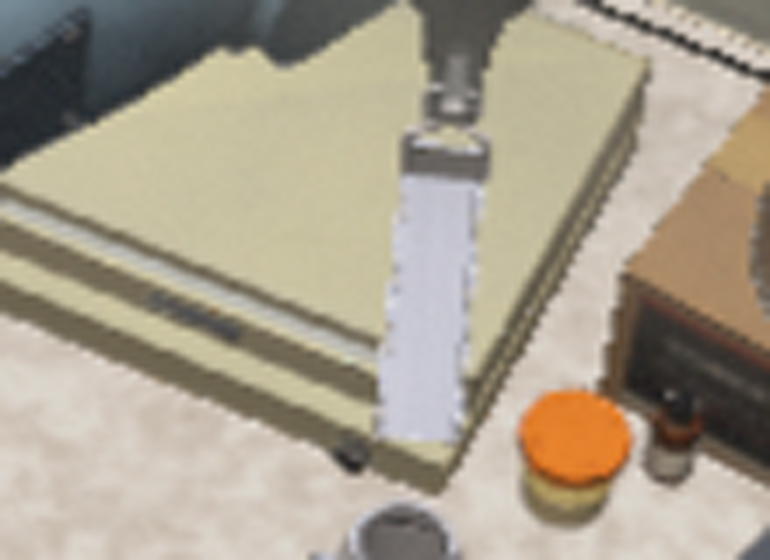

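View pics/t14j.png

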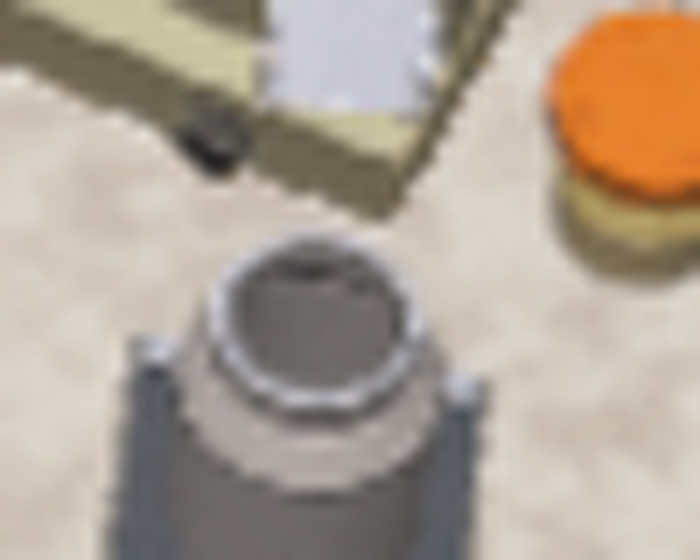

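View pics/s14.png

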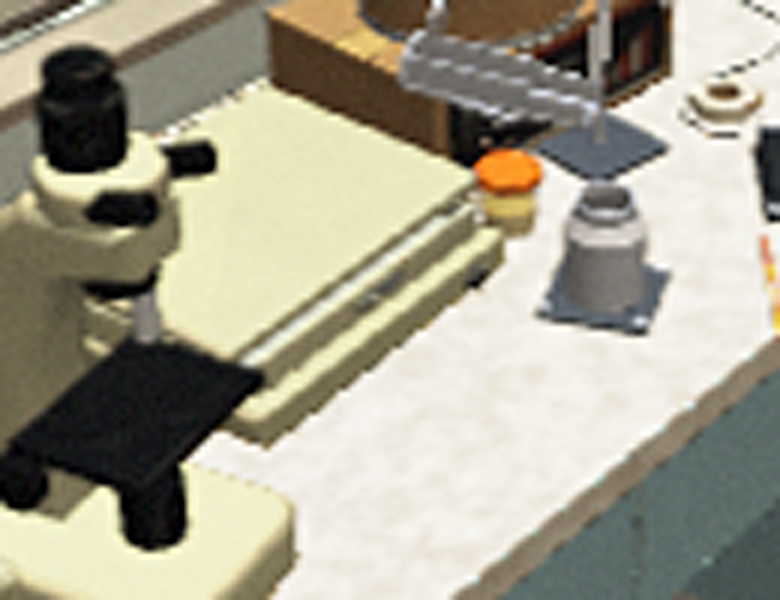

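View pics/t14w.png

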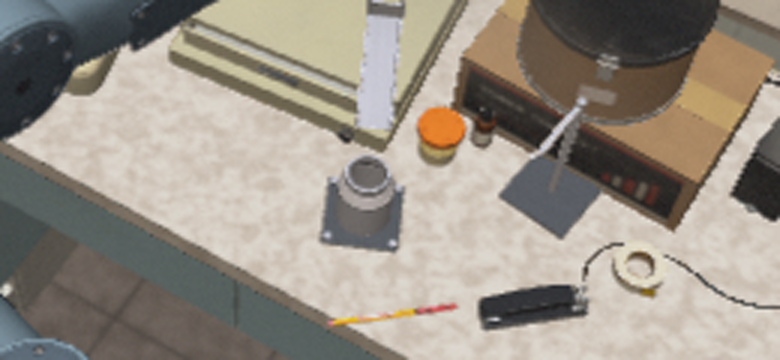

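The trough is empty and neither view shows a stray slug. Dark shapes lie in the jar at jar crop (300,265). Now I'll measure the hook in both views.

Run:
```python
from h import *
im,d=camera("top");np.savez('t15.npz',im=im,d=d);crop("top",im,335,160,50,40,14,'t15.png')
im,d=camera("side");np.savez('s15.npz',im=im,d=d);crop("side",im,240,140,50,40,14,'s15.png')
```

```text
(no output)
```

View pics/t15.png

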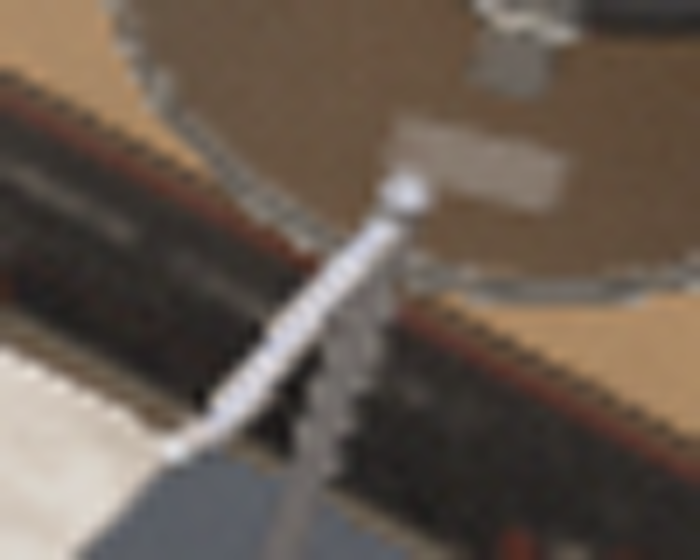

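View pics/s15.png

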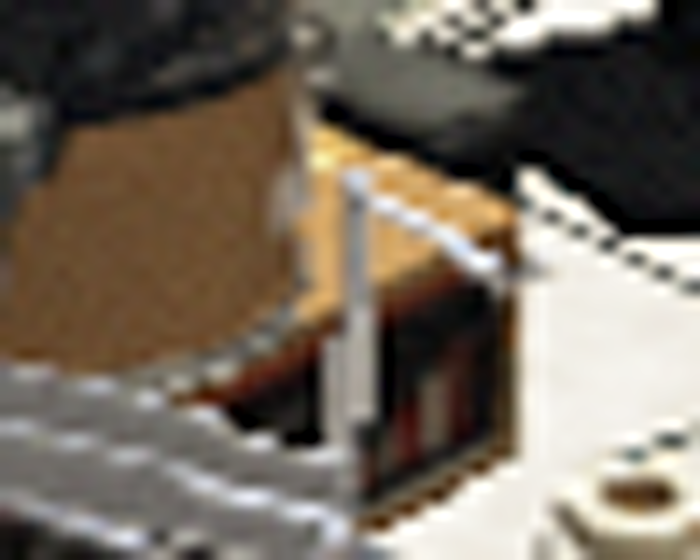

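Run:
```python
from h import *
print('top post',ray("top",363.5,173.1,.21),'tip',ray("top",347.0,191.7,.212))
print('side post',ray("side",264.9,152.4,.21),'tip',ray("side",276.2,159.3,.212), ray("side",274.8,158.8,.205))
P=cloud("top",np.load('t15.npz')['d']).reshape(-1,3)
for z0,z1 in((.03,.1),(.1,.2),(.2,.25),(.25,.3)):
  r=[]
  for y0 in np.arange(-.55,-.25,.05):
    m=(P[:,1]>=y0)&(P[:,1]<y0+.05)&(P[:,2]>z0)&(P[:,2]<z1)&(P[:,0]>.45); r.append((round(y0,2),np.sort(P[m,0])[:4].round(3).tolist()))
  print(z0,r)
```

```text
top post [ 0.60139428 -0.43253789  0.21      ] tip [ 0.50531813 -0.39018784  0.212     ]
side post [ 0.59997322 -0.42492647  0.21      ] tip [ 0.51239751 -0.36963517  0.212     ] [ 0.52609599 -0.38487124  0.205     ]
0.03 [(np.float64(-0.55), [0.601, 0.601, 0.601, 0.602]), (np.float64(-0.5), [0.451, 0.451, 0.451, 0.453]), (np.float64(-0.45), [0.592, 0.592, 0.594, 0.594]), (np.float64(-0.4), [0.652, 0.652, 0.653, 0.653]), (np.float64(-0.35), [0.602, 0.614, 0.617, 0.617]), (np.float64(-0.3), [0.591, 0.591, 0.592, 0.593]), (np.float64(-0.25), [0.46, 0.462, 0.462, 0.462])]
0.1 [(np.float64(-0.55), [0.598, 0.599, 0.6, 0.601]), (np.float64(-0.5), [0.619, 0.619, 0.62, 0.62]), (np.float64(-0.45), [0.523, 0.532, 0.534, 0.535]), (np.float64(-0.4), [0.517, 0.524, 0.526, 0.526]), (np.float64(-0.35), [0.669, 0.671, 0.672, 0.672]), (np.float64(-0.3), [0.689, 0.689, 0.69, 0.691]), (np.float64(-0.25), [0.474, 0.474, 0.474, 0.477])]
0.2 [(np.float64(-0.55), [0.648, 0.65, 0.65, 0.651]), (np.float64(-0.5), [0.625, 0.625, 0.625, 0.626]), (np.float64(-0.45), [0.528, 0.542, 0.546, 0.549]), (np.float64(-0.4), [0.506, 0.506, 0.507, 0.507]), (np.float64(-0.35), [0.707, 0.712, 0.713, 0.714]), (np.float64(-0.3), [1.008, 1.009, 1.01, 1.01]), (np.float64(-0.25), [0.515, 0.52, 0.538, 0.539])]
0.25 [(np.float64(-0.55), [0.64, 0.645, 0.647, 0.647]), (np.float64(-0.5), [0.622, 0.623, 0.624, 0.627]), (np.float64(-0.45), [0.624, 0.626, 0.627, 0.627]), (np.float64(-0.4), [0.644, 0.645, 0.645, 0.648]), (np.float64(-0.35), [0.697, 0.703, 0.707, 0.709]), (np.float64(-0.3), [1.02, 1.022, 1.022, 1.022]), (np.float64(-0.25), [0.64, 0.643, 0.643, 0.644])]
```

Run:
```python
from h import *
from scipy.optimize import least_squares
def tri(a,b,z=None):
    f=lambda p: np.r_[pix("top",[p[0],p[1],p[2] if z is None else z])-a,pix("side",[p[0],p[1],p[2] if z is None else z])-b]
    s=least_squares(f,[.55,-.3,.2]); return s.x.round(4),s.fun.round(2)
print("post",tri((363.5,173.1),(264.9,152.4),.21),tri((363.5,173.1),(264.9,152.4)))
print("tip",tri((347,191.7),(276,159.3)))
J1=(235+405/7-.4,140+412/7-.4)
print("jar",tri((291.9,197.9),(265.6,192.4),.103))
# TCP tab check: chute lip currently
C,O=chute_now();im=np.load('t15.npz')['im']
for q in [(.099,.022,.0185),(.099,-.022,.0185)]: print(pix("top",C.apply(q)+O),pix("side",C.apply(q)+O))
```

```text
post (array([ 0.6017, -0.4319,  0.2   ]), array([-0.18, -0.11,  0.2 , -0.57])) (array([ 0.6038, -0.4328,  0.2063]), array([-0.02,  0.09, -0.1 , -0.1 ]))
tip (array([ 0.5177, -0.3908,  0.1976]), array([ 0.13, -0.54,  0.64,  0.57]))
jar (array([ 0.4987, -0.2038,  0.2   ]), array([ 0.06, -0.54,  0.61,  0.29]))
[300.81856604 182.42882898] [264.758718   176.07135439]
[288.51225968 181.13534133] [262.63212434 180.37581129]
```

```bash
cat >> h.py <<'E'
POST=np.array([.604,-.432,0]);HD=np.array([np.cos(np.radians(155)),np.sin(np.radians(155)),0])
def tcp_peak(pk,yaw,pitch,t=(-.045,0,.134)):
    C,T=Rg(yaw,pitch); return np.array(pk)+C.apply(np.array(t)-[-.045,0,.095]),T
E
python3 - <<'E'
from h import *
p,T=tcp_peak(POST+HD*.16+[0,0,.29],155,20); print(p); rel(p,T)
E
```

```text
[ 0.44690171 -0.35874386  0.32664801]
shift mm [-142.9, -201.9, -42.4] turn [-0.13, -0.16, 0.571] t 22.82 rows>= 7
```

```bash
python3 -m jog '[[[-14,-20,-5],[-0.013,-0.016,0.057],0],[[-29,-40,-9],[-0.026,-0.032,0.114],0],[[-43,-61,-13],[-0.039,-0.048,0.171],0],[[-57,-81,-17],[-0.052,-0.064,0.228],0],[[-71,-101,-21],[-0.065,-0.08,0.285],0],[[-86,-121,-25],[-0.078,-0.096,0.343],0],[[-100,-141,-30],[-0.091,-0.112,0.4],0],[[-114,-161,-34],[-0.104,-0.128,0.457],0],[[-129,-182,-38],[-0.117,-0.144,0.514],0],[[-143,-202,-42],[-0.13,-0.16,0.571],0],[[-143,-202,-42],[-0.13,-0.16,0.571],0],[[-143,-202,-42],[-0.13,-0.16,0.571],0]]'
python3 - <<'E'
from h import *
C,O=chute_now(); print(C.as_euler('ZYX',degrees=True), C.apply([-.045,0,.095])+O,get_obs()['opening'],get_obs()['q'])
im,d=camera("top");crop("top",im,285,140,110,80,7,'t16.png')
im,d=camera("side");crop("side",im,225,120,80,60,10,'s16.png')
p,T=tcp_peak(POST+HD*.16+[0,0,.235],155,20); rel(p,T)
E
```

```text
time_s: 23.82
eef_pos: [0.4451, -0.3596, 0.3278]
eef_rot: [0.148, 0.831, 0.528, 0.093]
wrist_force: [1.1, -0.7, -2.4]
opening: 0.102
[1.54825773e+02 2.01835190e+01 9.22334106e-02] [ 0.45722276 -0.36541417  0.29118552] 0.10217575623335423 [-0.98486029 -0.1102529   1.7781406   0.19371532  1.17517281 -0.59311457]
shift mm [0.2, -18.9, 52.5] turn [0.003, 0.001, -0.0] t 23.92 rows>= 2
```

View pics/t16.png

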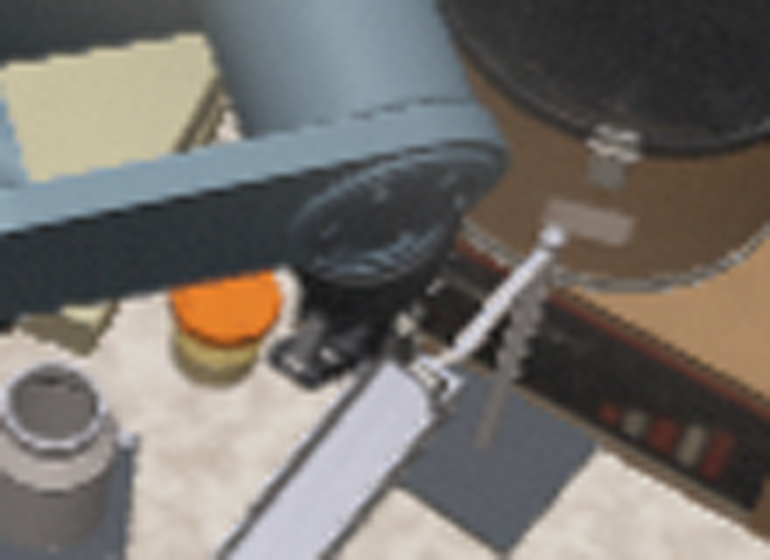

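View pics/s16.png

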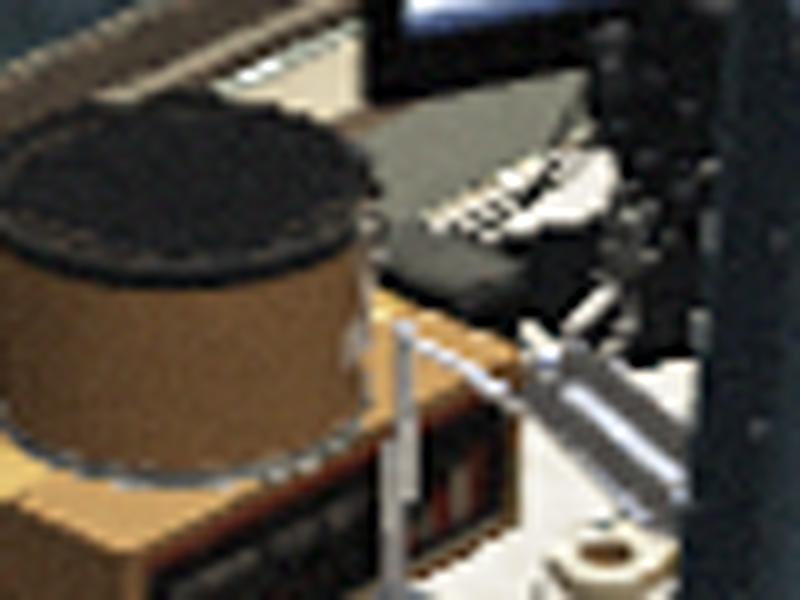

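```bash
python3 -m jog '[[[0,-6,18],[0,0,0],0],[[0,-13,36],[0.003,0,0],0],[[0,-19,52],[0.003,0,0],0],[[0,-19,52],[0.003,0,0],0],[[0,-19,52],[0.003,0,0],0]]'
python3 - <<'E'
from h import *
C,O=chute_now(); print(C.as_euler('ZYX',degrees=True), C.apply([-.045,0,.095])+O,get_obs()['opening'])
im,d=camera("top");crop("top",im,310,160,60,45,13,'t17.png')
im,d=camera("side");crop("side",im,245,140,60,45,13,'s17.png')
for nm,q in (("peak",(-.045,0,.095)),("upL",(-.045,.02,.075)),("upR",(-.045,-.02,.075))):
    w=C.apply(q)+O; print(nm,((pix("top",w)+.46-[310,160])*13).round(),((pix("side",w)+.46-[245,140])*13).round())
for w in (POST+HD*.105+[0,0,.21],POST+[0,0,.21],POST+HD*.075+[0,0,.195]): print(((pix("top",w)+.46-[310,160])*13).round(),((pix("side",w)+.46-[245,140])*13).round())
p,T=tcp_peak(POST+HD*.068+[0,0,.235],155,20); rel(p,T)
E
```

```text
time_s: 24.33
eef_pos: [0.4468, -0.3577, 0.2716]
eef_rot: [0.146, 0.831, 0.53, 0.093]
wrist_force: [0.1, 0.0, -2.0]
opening: 0.1
[ 1.55043305e+02  1.98946005e+01 -1.03439104e-02] [ 0.4588535  -0.36329263  0.23492307] 0.1004394266686587
peak [367. 489.] [533. 237.]
upL [434. 554.] [554. 258.]
upR [310. 469.] [483. 288.]
[479. 409.] [436. 244.]
[701. 168.] [262. 159.]
[534. 370.] [384. 252.]
shift mm [0.0, 85.2, 33.4] turn [0.002, 0.002, 0.001] t 24.43 rows>= 3
```

View pics/t17.png

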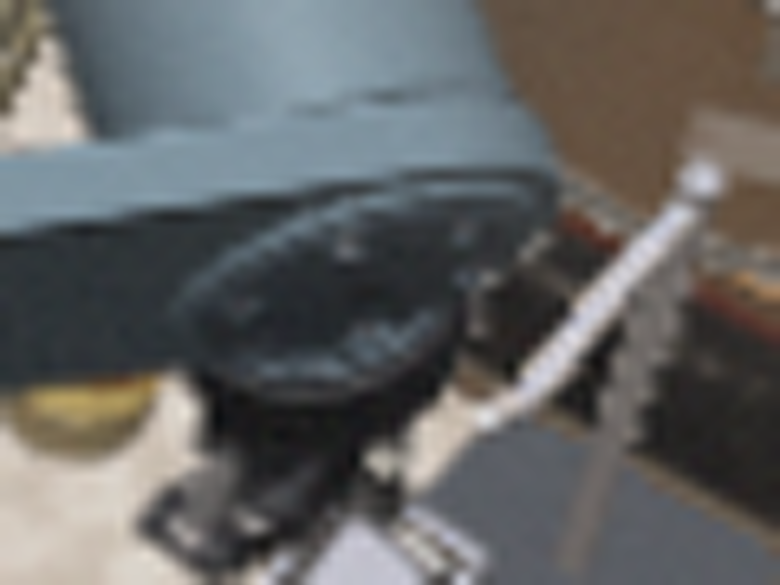

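View pics/s17.png

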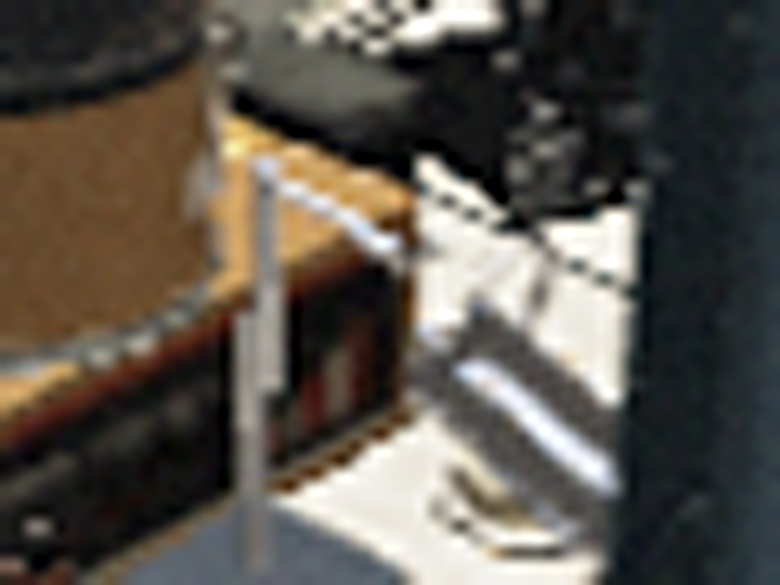

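Run:
```python
from h import *
C,O=chute_now()
for nm,q in (("bwL",(-.058,.022,.032)),("bwR",(-.058,-.022,.032)),("bw floorL",(-.056,.019,.004)),("bw floorR",(-.056,-.019,.004)),("wallL front",(.099,.022,.043)),("upL bottom",(-.045,.02,.03)),("upR bottom",(-.045,-.02,.03))):
    w=C.apply(q)+O; print(nm,((pix("top",w)+.46-[310,160])*13).round(),((pix("side",w)+.46-[245,140])*13).round())
```

```text
bwL [485. 560.] [507. 306.]
bwR [351. 469.] [430. 339.]
bw floorL [476. 588.] [486. 359.]
bw floorR [363. 510.] [420. 388.]
wallL front [ 125. 1015.] [771. 537.]
upL bottom [450. 596.] [523. 331.]
upR bottom [329. 512.] [453. 361.]
```

The predicted back-wall corners match (485,560), and the hook line matches the model laterally, so the bail window is lined up with the hook. I'll move in part way and check.

```bash
cat >> h.py <<'E'
POST=np.array([.602,-.431,0])
E
python3 - <<'E'
from h import *
p,T=tcp_peak(POST+HD*.085+[0,0,.235],155,20); rel(p,T)
E
```

```text
shift mm [0.1, 67.1, 26.8] turn [0.002, 0.002, 0.001] t 24.43 rows>= 2
```

```bash
python3 -m jog '[[[0,11,4],[0,0,0],0],[[0,22,9],[0,0,0],0],[[0,33,13],[0,0,0],0],[[0,44,18],[0,0,0],0],[[0,56,22],[0,0,0],0],[[0,67,27],[0,0,0],0],[[0,67,27],[0,0,0],0],[[0,67,27],[0,0,0],0]]'
python3 - <<'E'
from h import *
C,O=chute_now(); print(C.as_euler('ZYX',degrees=True), C.apply([-.045,0,.095])+O,get_obs()['opening'],get_obs()['wrist_force'])
im,d=camera("top");crop("top",im,310,160,60,45,13,'t18.png')
im,d=camera("side");crop("side",im,245,130,60,45,13,'s18.png')
for nm,q in (("peak",(-.045,0,.095)),("upL",(-.045,.02,.075)),("upR",(-.045,-.02,.075)),("upLb",(-.045,.02,.03))):
    w=C.apply(q)+O; print(nm,((pix("top",w)+.46-[310,160])*13).round(),((pix("side",w)+.46-[245,130])*13).round())
p,T=tcp_peak(POST+HD*.069+[0,0,.235],155,20); rel(p,T)
p,T=tcp_peak(POST+HD*.069+[0,0,.203],155,22); rel(p,T)
E
```

```text
time_s: 25.1
eef_pos: [0.5135, -0.3897, 0.2726]
eef_rot: [0.148, 0.83, 0.53, 0.093]
wrist_force: [0.0, 0.4, -2.1]
opening: 0.105
[155.12316066  20.16799315   0.16173369] [ 0.52562504 -0.39549061  0.23598352] 0.10507506944040296 [ 0.01640401  0.40566498 -2.0815917 ]
peak [536. 311.] [406. 302.]
upL [600. 376.] [428. 323.]
upR [477. 294.] [358. 352.]
upLb [605. 426.] [400. 401.]
shift mm [-0.0, 15.0, 6.0] turn [0.002, 0.002, 0.001] t 25.2 rows>= 1
shift mm [0.1, 2.7, 36.0] turn [-0.033, 0.002, 0.001] t 25.2 rows>= 1
```

View pics/t18.png

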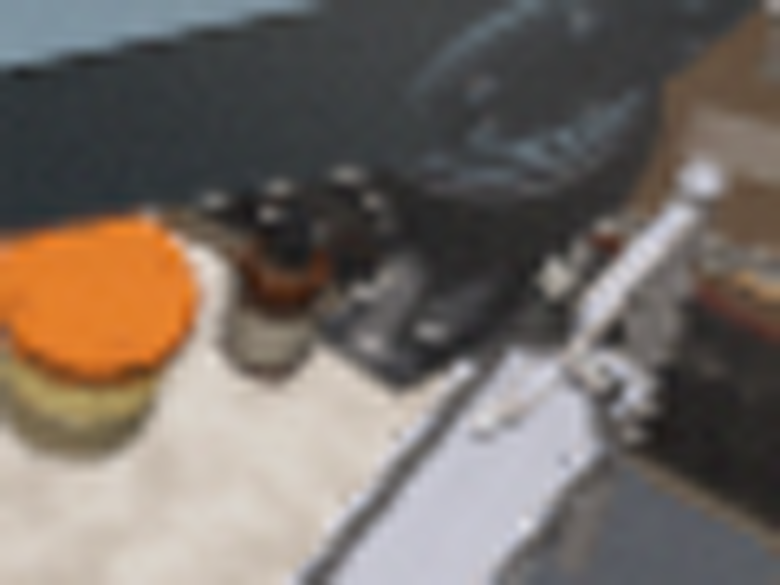

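View pics/s18.png

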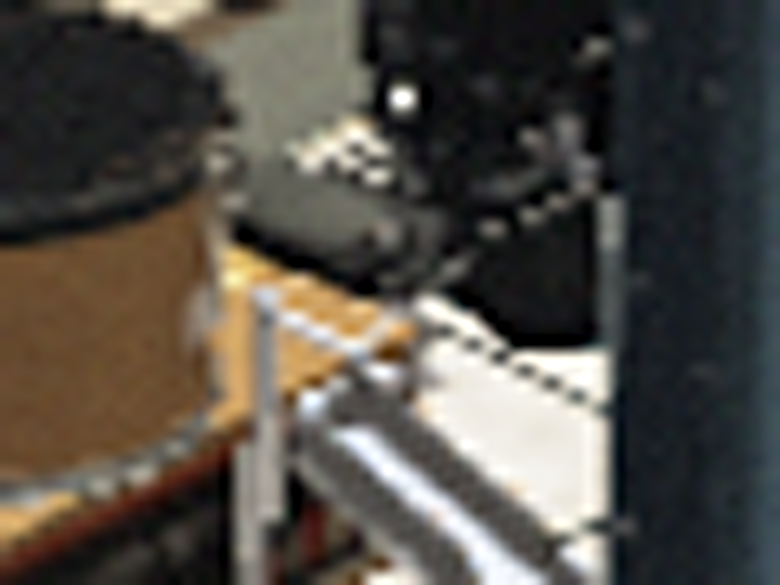

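The hook bar passes through the bail window: the tip shows over the trough at top crop (485,420), and the bail peak is above the bar at side crop (400,305). I'll go to the seat and lower.

```bash
python3 -m jog '[[[0,8,3],[0,0,0],0],[[0,15,6],[0,0,0],0],[[0,15,6],[0,0,0],0],[[0,12,14],[-0.01,0,0],0],[[0,9,21],[-0.02,0,0],0],[[0,6,28],[-0.033,0,0],0],[[0,4,33],[-0.033,0,0],0],[[0,3,35],[-0.033,0,0],0],[[0,3,35],[-0.033,0,0],0]]'
python3 - <<'E'
from h import *
C,O=chute_now(); print(C.as_euler('ZYX',degrees=True), C.apply([-.045,0,.095])+O,get_obs()['opening'],get_obs()['wrist_force'])
im,d=camera("top");crop("top",im,310,160,60,45,13,'t19.png')
im,d=camera("side");crop("side",im,245,130,60,45,13,'s19.png')
E
```

```text
time_s: 25.95
eef_pos: [0.526, -0.3967, 0.2406]
eef_rot: [0.162, 0.828, 0.528, 0.101]
wrist_force: [-1.5, -2.1, -1.2]
opening: 0.101
[155.08739772  22.04257969   0.22969543] [ 0.53925705 -0.40296727  0.20449185] 0.10098598563478227 [-1.45606215 -2.10343728 -1.2455902 ]
```

View pics/t19.png

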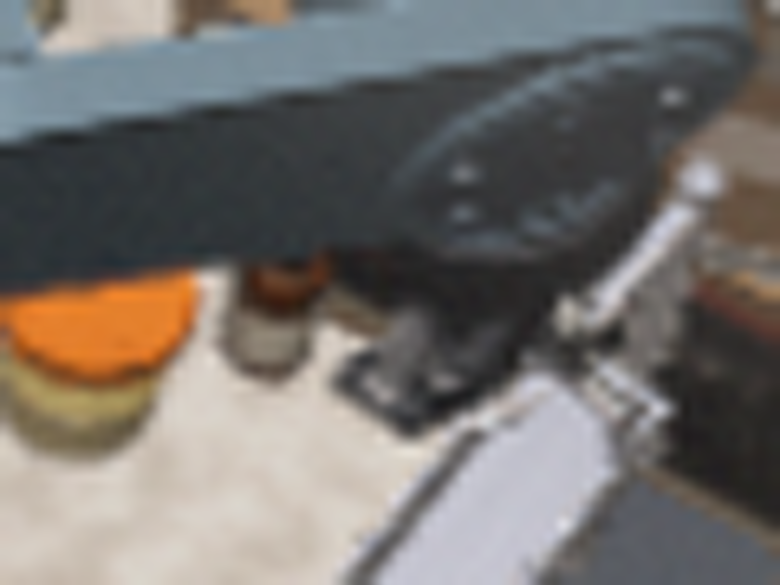

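View pics/s19.png

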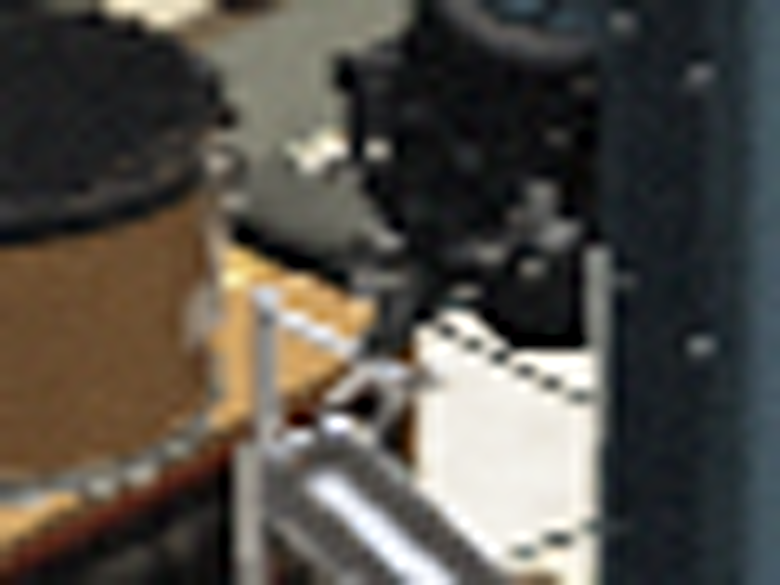

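```bash
python3 -m jog '[[[-1,0,0],[0,0,0],0],[[-2,0,0],[0,0,0],0],[[-2,0,1],[0,0,0],0],[[-2,-1,2],[0,0,0],0],[[-2,-1,2],[0,0,0],0],[[-2,-1,2],[0,0,0],0]]'
python3 - <<'E'
from h import *
C,O=chute_now(); print(C.as_euler('ZYX',degrees=True), C.apply([-.045,0,.095])+O,get_obs()['opening'],get_obs()['wrist_force'])
E
```

```text
time_s: 26.55
eef_pos: [0.5259, -0.3981, 0.2397]
eef_rot: [0.163, 0.827, 0.528, 0.102]
wrist_force: [0.9, 1.7, 4.5]
opening: 0.107
[155.10575758  22.1587965    0.1975649 ] [ 0.53922179 -0.40443706  0.20361815] 0.10698964214891955 [0.94597192 1.69537104 4.54945943]
```

The vertical force has changed from -2 to +4.5 N, so the bail is seated on the hook. I'll open slightly first.

```bash
python3 -m jog '[[[0,0,0],[0,0,0],0.13],[[0,0,0],[0,0,0],0.15],[[0,0,0],[0,0,0],0.17],[[0,0,0],[0,0,0],0.19],[[0,0,0],[0,0,0],0.21],[[0,0,0],[0,0,0],0.21],[[0,0,0],[0,0,0],0.21]]'
python3 - <<'E'
from h import *
print(get_obs()['opening'],get_obs()['wrist_force'])
im,d=camera("top");crop("top",im,310,160,60,45,13,'t20.png')
im,d=camera("side");crop("side",im,245,130,60,45,13,'s20.png')
E
```

```text
time_s: 27.13
eef_pos: [0.5259, -0.3982, 0.2396]
eef_rot: [0.163, 0.827, 0.528, 0.102]
wrist_force: [-0.7, 1.0, 0.5]
opening: 0.209
0.20905684594861798 [-0.72496761  0.98017431  0.478614  ]
```

View pics/t20.png

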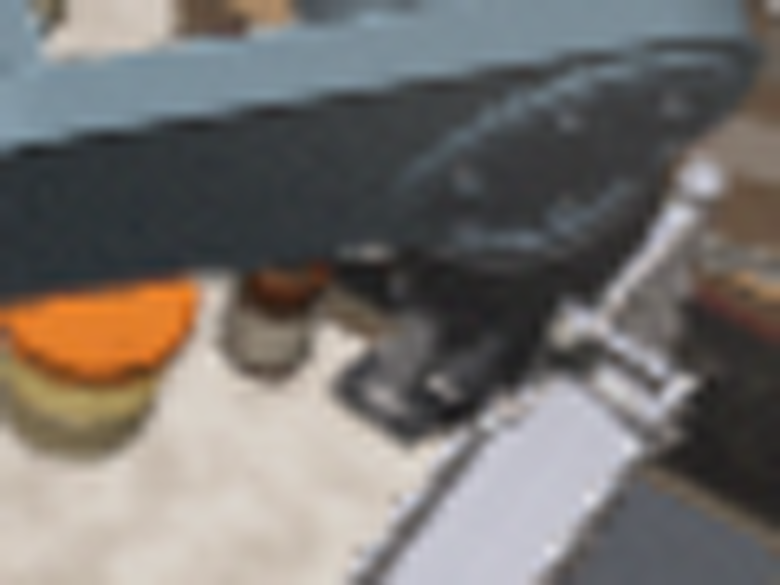

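View pics/s20.png

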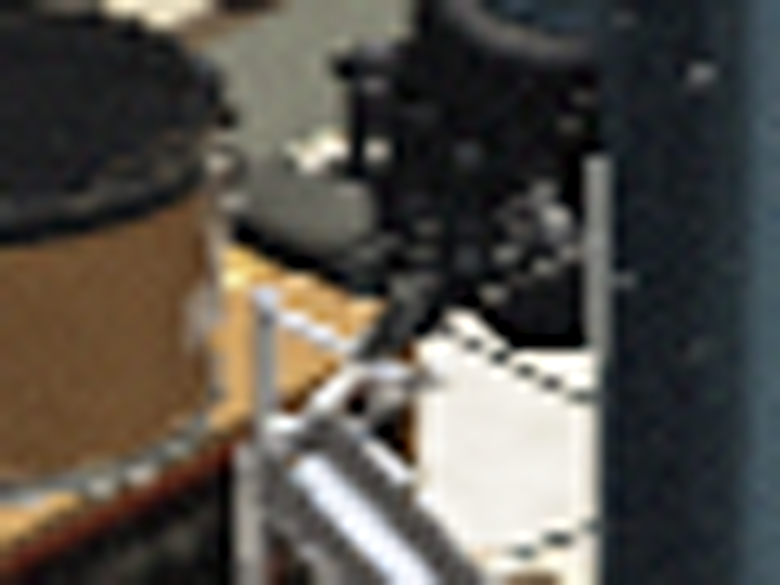

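The bail is on the hook and the chute has tipped further nose-down, hanging freely. I'll withdraw the gripper along its own axis.

```bash
python3 -m jog '[[[0,0,-4],[0,0,0],0.22],[[0,0,-8],[0,0,0],0.23],[[0,0,-12],[0,0,0],0.25],[[0,0,-16],[0,0,0],0.27],[[0,0,-22],[0,0,0],0.3],[[0,0,-30],[0,0,0],0.3],[[0,0,-40],[0,0,0],0.3],[[0,0,-55],[0,0,0],0.3],[[0,0,-70],[0,0,0],0.3],[[0,0,-90],[0,0,0],0.3],[[0,0,-115],[0,0,0],0.3],[[0,-30,-145],[0,0,0],0.3],[[0,-70,-160],[0,0,0],0.3],[[0,-110,-170],[0,0,0],0.3],[[0,-110,-170],[0,0,0],0.3],[[0,-110,-170],[0,0,0],0.3]]'
python3 - <<'E'
from h import *
print(get_obs()['wrist_force'],get_obs()['q'])
im,d=camera("top");crop("top",im,260,140,130,100,6,'t21.png')
im,d=camera("side");crop("side",im,205,120,100,80,8,'s21.png')
E
```

```text
time_s: 28.57
eef_pos: [0.3742, -0.3271, 0.3568]
eef_rot: [0.164, 0.828, 0.527, 0.102]
wrist_force: [-0.7, 0.7, 0.0]
opening: 0.301
[-0.7131808   0.69512103  0.01690398] [-1.10721526 -0.33894971  1.91416716  0.24567589  1.26171975 -0.70932251]
```

View pics/t21.png

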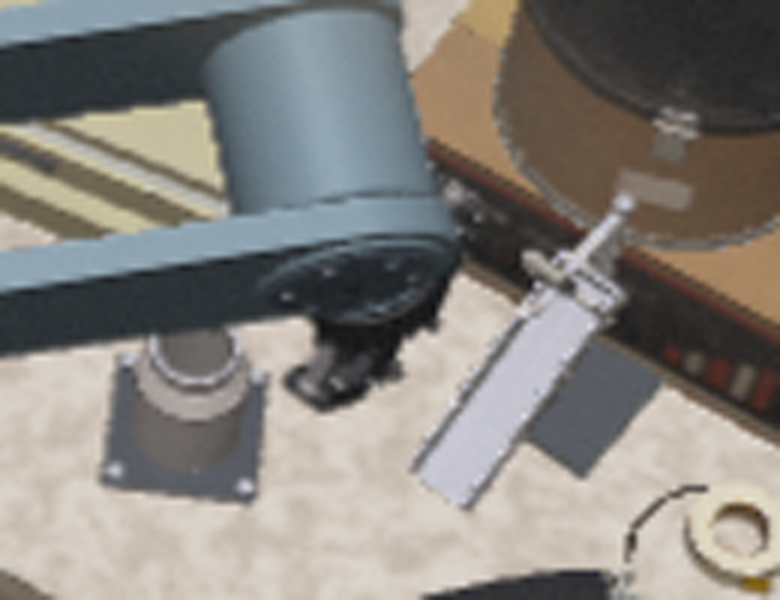

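View pics/s21.png

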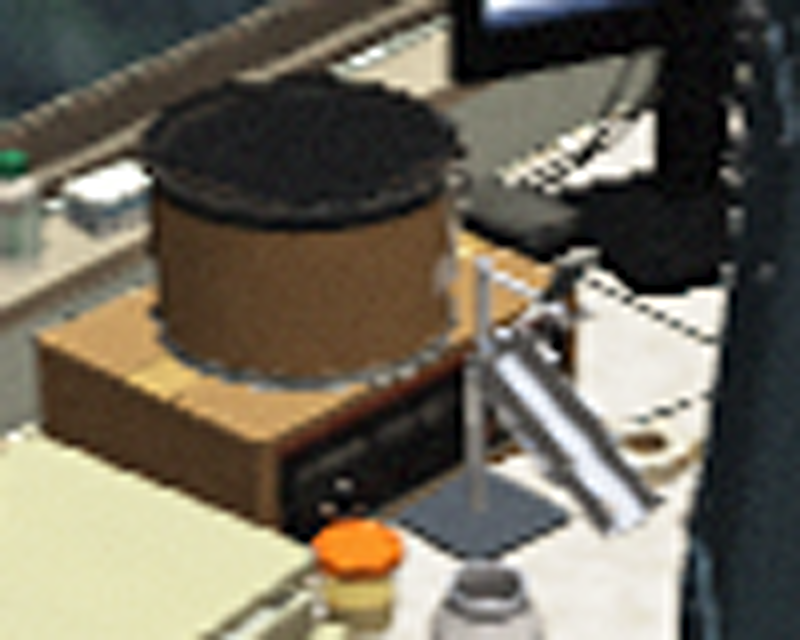

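The chute hangs by its bail. I'll clear the arm to the side, let things settle, and check stillness, the jar and the bench.

```bash
python3 -m jog '[[[0,-20,-30],[0,0,0],0.3],[[30,-30,-60],[0,0,0],0.3],[[65,-40,-70],[0,0,0],0.3],[[100,-40,-70],[0,0,0],0.3],[[140,-40,-70],[0,0,0],0.3],[[180,-40,-70],[0,0,0],0.3],[[220,-40,-70],[0,0,0],0.3],[[260,-40,-70],[0,0,0],0.3],[[300,-40,-70],[0,0,0],0.3],[[340,-40,-70],[0,0,0],0.3],[[380,-40,-70],[0,0,0],0.3],[[380,-40,-70],[0,0,0],0.3],[[380,-40,-70],[0,0,0],0.3],[[380,-40,-70],[0,0,0],0.3],[[380,-40,-70],[0,0,0],0.3],[[380,-40,-70],[0,0,0],0.3],[[380,-40,-70],[0,0,0],0.3],[[380,-40,-70],[0,0,0],0.3],[[380,-40,-70],[0,0,0],0.3],[[380,-40,-70],[0,0,0],0.3]]'
python3 - <<'E'
from h import *
im,d=camera("top");np.savez('a1.npz',im=im);cv2.imwrite('pics/t22.png',cv2.resize(im[100:384,150:512,::-1],None,fx=2.2,fy=2.1,interpolation=cv2.INTER_CUBIC))
im,d=camera("side");np.savez('a2.npz',im=im);crop("side",im,165,120,130,100,6,'s22.png')
E
python3 -m jog '[[[0,0,0],[0,0,0],0.3],[[0,0,0],[0,0,0],0.3],[[0,0,0],[0,0,0],0.3],[[0,0,0],[0,0,0],0.3],[[0,0,0],[0,0,0],0.3],[[0,0,0],[0,0,0],0.3],[[0,0,0],[0,0,0],0.3],[[0,0,0],[0,0,0],0.3],[[0,0,0],[0,0,0],0.3],[[0,0,0],[0,0,0],0.3],[[0,0,0],[0,0,0],0.3],[[0,0,0],[0,0,0],0.3]]'
python3 - <<'E'
from h import *
im,d=camera("top");a=np.load('a1.npz')['im'];D=np.abs(im.astype(int)-a).max(2);print('hook region diff',D[165:230,320:370].max(), (D[165:230,320:370]>25).sum())
crop("top",im,270,175,50,40,14,'t23j.png')
im,d=camera("side");a=np.load('a2.npz')['im'];D=np.abs(im.astype(int)-a).max(2);print('side diff',D[145:200,255:295].max(),(D[145:200,255:295]>25).sum())
crop("side",im,255,140,60,50,12,'s23.png')
E
```

```text
time_s: 30.33
eef_pos: [0.479, 0.0424, 0.4052]
eef_rot: [0.165, 0.828, 0.527, 0.102]
wrist_force: [0.6, -0.3, 0.3]
opening: 0.299
time_s: 31.43
eef_pos: [0.479, 0.0427, 0.4051]
eef_rot: [0.165, 0.827, 0.527, 0.102]
wrist_force: [-1.0, -0.3, 0.3]
opening: 0.302
hook region diff 10 0
side diff 59 3
```

View pics/t22.png

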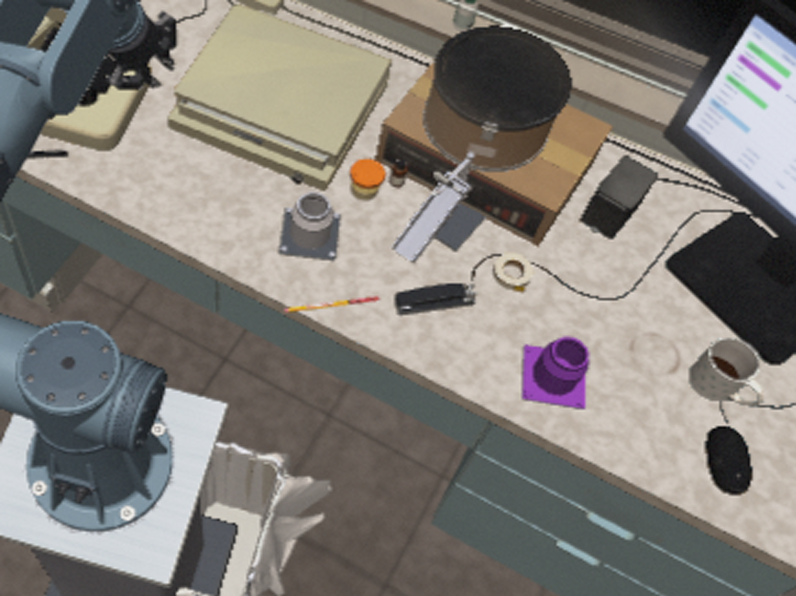

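View pics/s22.png

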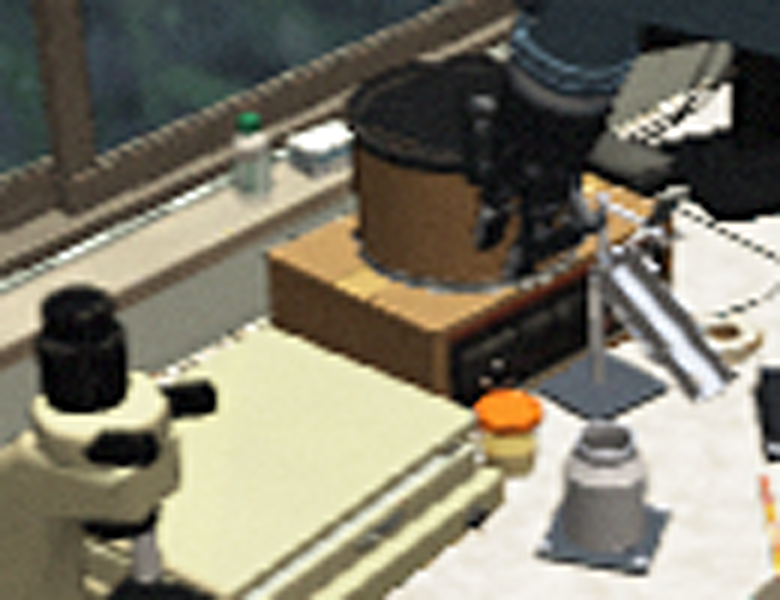

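View pics/t23j.png

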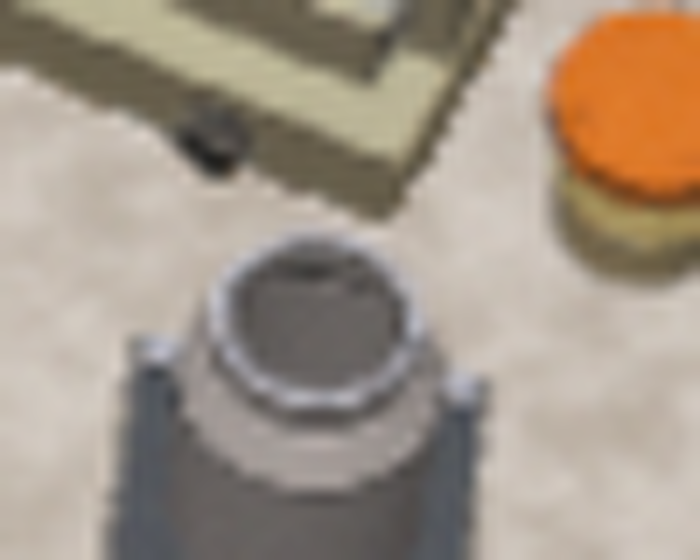

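View pics/s23.png

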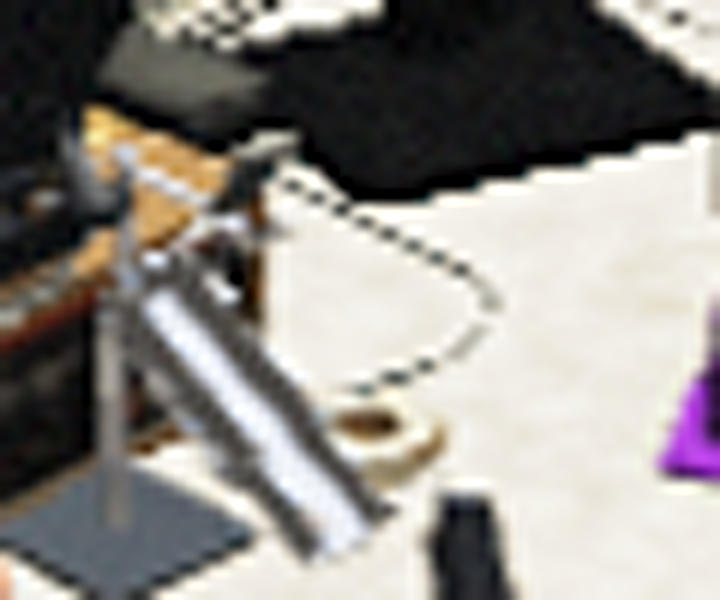

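Run:
```python
from h import *
im,d=camera("side");crop("side",im,120,180,190,140,4,'s24.png')
P=cloud("side",d);z=P[:,:,2]
m=((z>.005)&(z<.03)&(P[:,:,0]>.38)&(P[:,:,0]<.66)&(P[:,:,1]>-.3)&(P[:,:,1]<.25)).astype(np.uint8)
n,l,s,c=cv2.connectedComponentsWithStats(m)
for i in range(1,n):
    if s[i,4]>=4: print(s[i,4],c[i].round(),P[l==i].mean(0).round(3))
```

```text
33 [249. 196.] [ 0.619 -0.256  0.019]
148 [229. 217.] [ 0.632 -0.047  0.018]
138 [265. 210.] [ 0.497 -0.182  0.013]
20 [211. 253.] [0.578 0.231 0.017]
```

View pics/s24.png

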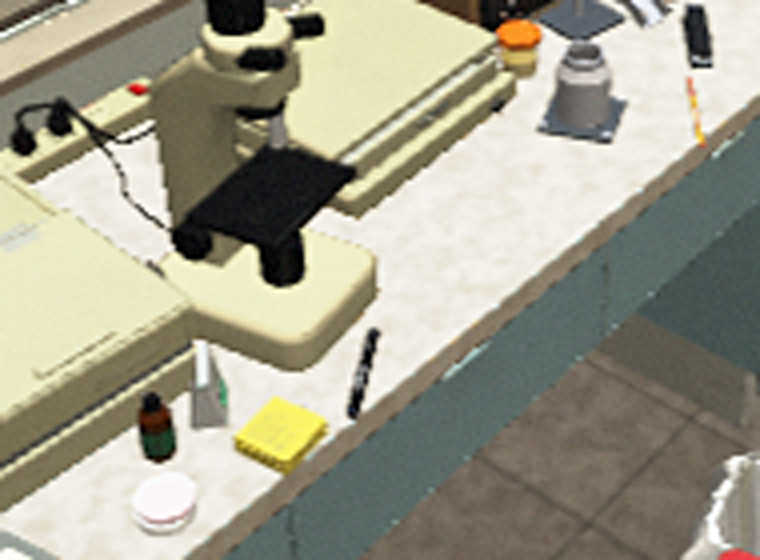

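The bench is clear of slugs, the other things have not moved, and nothing is on the floor. The depth blobs found are the cup, the equipment edge, the jar plate and the marker. Handing in.

```bash
python3 -c "
from bench import *
print(hand_in())"
```

```text
the job is handed in; nothing more can be done
None
```

The job is handed in at about 32 s of the 210 s allowed. The chute is hanging on the hook, and as far as I could check, all four slugs are in the jar.

- **Gathering:** I found four slugs, put them one by one into the chute with the gripper, and lifted the chute by its tab.
- **Pouring:** I tipped the chute over the grey jar in one pour. Afterwards the trough was empty and neither camera showed a slug on the bench or floor.
- **Hanging:** I set the bail on the hook, let go and moved the arm clear. Two top pictures taken about 1 s apart show the chute unchanged. In the side view only 3 pixels differed.
- **Other things:** In the last pictures, the things to be left alone stand where they were.

**Not confirmed:** the slugs inside the jar could not be counted. The pictures show only dark shapes through the mouth, so "all four in" rests on the empty chute and the clear bench.

**Disagreement:** the two cameras differed by 2–5 mm in places. I settled the jar and hook positions using the arm's own readings.

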